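# Open the stone tubes under the bench magnifier

## Robot

A 6-joint arm with a two-finger parallel gripper is mounted at the origin on the work surface. World frame = base frame: x ahead of the robot, y to its left, z up, the work surface at z = 0. Lengths are in m, angles in rad, forces in N, time in s.
With the tool pointing down it reaches from about 0.35 to 0.8 m from the base axis. Payload 7.3 kg.
Tool frame: the origin (TCP) lies midway between the tips of the shut fingers; the grasp point (between the pads) lies 19 mm behind it; z points along the fingers, y is the line along which they close (so a half turn about z gives the same grasp; the last joint's range is limited). The gripper opens to 85 mm and grips with 20 to 120 N. Pads are 22 mm wide; open, the fingers measure 114 mm over their backs; the gripper's body (76 mm by 85 mm) begins 54 mm behind the grasp point. The pads swing forward as they close: fully open they stand 13 mm farther back than shut.
Start: joints at [-1.415, 0.342, 1.524, -0, 1.275, -0.146], TCP at [0.156, -0.501, 0.231] pointing down, gripper open.
Joint ranges: [-2.53, 2.53], [-0.77, 2.02], [0.04, 2.7], [-1, 4.14], [0.28, 2.66], [-3.11, 3.11]. Speed limits (rad/s): [2.57, 2.57, 3.14, 3.14, 3.14, 3.14].

## Interface

Orientations are given as a rotation vector (axis times angle).
In Python, from plant import sense, snapshot, camera_model, finish_job gives the robot as it stands.
- The arm moves only by the tool apply_moves, never from a script. Its argument "increments" is text: rows parted by semicolons, each of 5 numbers parted by spaces: the opening in per cent of the stroke, from 0 (shut) to 100 (fully open), then the shift along the world's x, y, z in cm, then the turn about the world's z in degrees. A call has 1 to 12 rows; each row is the pose to reach, as a shift and turn from the pose commanded when the call began; what a row does not reach only later rows make up. A row lasts 1/8 s, in which the tool goes at most 62.5 mm and 10.7 degrees, less where a joint would pass 70% of its speed; a pose out of reach is approached as far as the arm can. A call with a gripper value outside its range is refused whole. The fingers move at their own pace and stop on an object; "newtons" is the grip in N (left out, the last holds). Time passes only in rows, so rows that repeat a pose let the fingers close. It gives the time, the measured TCP pose, the force, the opening and the grip force at its end, in the units of the state.
- sense(): the state, without advancing time (a new reading comes with each control period).
- snapshot(name): name is "scene" or "top"; returns the picture (420x560x3 uint8, blue, green, red); there is no depth.
- camera_model(name): a dict with "fx", "fy", "cx", "cy" (pixels), "cam_to_world" (4x4, takes a point from camera to world coordinates). Camera axes: x right, y up, looking along -z (the intrinsics and any distortion apply to the point x, -y, -z); pixel columns grow to the right and rows downward; lengths in m; the calibration is good to about 2 mm. A picture is of the moment at which its call begins. camera_model takes no time and is no camera call.
- finish_job(): hands the job in; it is judged then, once.
The state is a dict: "time_s": time; "joint_positions": joint angles; "qvel": joint speeds; "effort": joint torques, N m; "eef_pos": TCP position; "tool_rot": TCP orientation; "ft_force": force on the tool from outside, world axes, zero at the start; "torque": the same for the moment, N m; "gripper_width": finger opening in m; "grasp_force": force on a finger pad.
Only numpy, scipy, OpenCV 4.12 (cv2) and the standard library are available. Lean on these libraries where they do the work, as an engineer would, in place of code of your own. Each camera call takes 0.05 s, during which the arm holds its last target. There are 200 camera calls.

## Task

Swing the magnifier well clear of the tube stand, slide the hold-down bar along its keyhole slots, lift it off and lay it flat on the leather pad. Then rock each stopper side to side out of the tube block without pulling the block up off its base, and put every stopper in the wooden tray. Last, swing the magnifier back over the middle of the open tubes; leave the jar, the hammer and the steel doming block where they are.

Things in the scene. Friction and masses are not known exactly. Their poses are not given: they have to be found in the camera images.
- stand: fixed steel base 100 (x) x 250 (y) x 12 mm with a row of stoppers along y. At y = -105 and +105 mm square pillars 30 x 30 mm, tops 96 mm above the origin, each with a brass headed stud: shank 6 mm in diameter, 8 mm tall, then a head 15 mm in diameter, 4 mm thick. Origin: centre of the base's underside; z up
- block (a joint): how far (m) the aluminium tube block is lifted off the base: 0 = seated, at most 0.03. Block 64 (x) x 172 (y) x 38 mm, its top 50 mm above the stand's origin, four mouths 34 (x) x 19 (y) mm, 42 mm apart along y. It sits by its weight alone (0.9 kg, 9 N), so a stronger pull straight up lifts it
- block_top (a point): centre of the tube block's top face. In each mouth a sprung lip on either x side grips the stopper. Straight up, both lips hold at once (over 9 N, more than the block weighs); rocking the head 0.25 to 0.3 rad in turn towards the stand's +x and -x, about a point in the plug, while rising 2 mm a stroke passes one lip at a time with half that
- bar: aluminium hold-down bar 36 (x) x 280 (y) x 5 mm, 140 g, over the stoppers on the two pillars, with an upright grip fin in the middle, 10 mm thick (x), 44 mm long (y), 34 mm above the bar's top. Origin: centre of its underside, z up. Hooked under the stud heads by two keyhole slots: 96 mm above the stand's origin, y about 0, axes parallel to the stand's
- bar_fin (a point): where to grip the bar's fin, 27 mm above the bar's origin. Keyholes: narrow part 10 mm wide, wide end 20 x 20 mm, its centre 18 mm to the -y side of where the stud sits when the bar is at y = 0. So slide the bar towards the stand's +y until it is at y = 18 mm (within 2 mm), then lift it straight up; it is clear of the heads after 13 mm
- magnifier (a joint): angle (rad) of the magnifier arm about its vertical post; at the start within 0.12 of 0, the lens about over the middle of the stand. It grows clockwise seen from above, which swings the lens off the stand to the robot's left, towards the robot; range -0.3 to 1.2; it stays where it is left. From 0.7 on the lens is well clear
- magnifier_handle (a point): on the upright black grip pin of the magnifier arm: 16 mm in diameter, from 6 mm above the arm's centre line to 54 mm above it; this point is 36 mm above it and 200 mm from the hinge axis. The arm, 14 mm wide, 12 mm high, is level, its centre line 205 mm above the bench. About 1 N moves it
- magnifier_hinge (a point): on the vertical hinge axis of the magnifier, at the height of the arm's centre line
- magnifier_lens (a point): centre of the round lens at the end of the arm, about 303 mm from the hinge axis; its white ring is 108 mm across and 14 mm high
- tray: loose open wooden tray, outside 110 (x) x 150 (y) x 30 mm, walls and floor 4 mm thick, 0.5 kg. Origin: centre of its underside
- pad: dark red-brown leather pad fixed on the bench, 110 (x) x 310 (y) x 3 mm. Origin: centre of its underside
- doming_block: bystander: loose steel cube of 50 mm. Origin: centre of its underside
- jar: bystander: jar with a black lid, 52 mm in diameter, 70 mm tall. Origin: centre of its underside
- hammer: bystander: small hammer lying on the bench, 220 mm long
- stopper0: cork-headed stopper, 54 mm tall, 30 g: head 28 mm in diameter, from 26 to 54 mm above the origin; 14 x 12 mm neck; black plug 18 (x) x 16 mm, ribbed on its x sides. Origin: centre of the plug's underside, z up. Seated: 36 mm above the stand's origin at stand x = 0, y = -63 mm, axes parallel; free of the lips when 14 mm up. Absent in some starts (mouth already open)
- stopper1: cork-headed stopper, 54 mm tall, 30 g: head 28 mm in diameter, from 26 to 54 mm above the origin; 14 x 12 mm neck; black plug 18 (x) x 16 mm, ribbed on its x sides. Origin: centre of the plug's underside, z up. Seated: 36 mm above the stand's origin at stand x = 0, y = -21 mm, axes parallel; free of the lips when 14 mm up. Absent in some starts (mouth already open)
- stopper2: cork-headed stopper, 54 mm tall, 30 g: head 28 mm in diameter, from 26 to 54 mm above the origin; 14 x 12 mm neck; black plug 18 (x) x 16 mm, ribbed on its x sides. Origin: centre of the plug's underside, z up. Seated: 36 mm above the stand's origin at stand x = 0, y = +21 mm, axes parallel; free of the lips when 14 mm up. Absent in some starts (mouth already open)
- stopper3: cork-headed stopper, 54 mm tall, 30 g: head 28 mm in diameter, from 26 to 54 mm above the origin; 14 x 12 mm neck; black plug 18 (x) x 16 mm, ribbed on its x sides. Origin: centre of the plug's underside, z up. Seated: 36 mm above the stand's origin at stand x = 0, y = +63 mm, axes parallel; free of the lips when 14 mm up. Absent in some starts (mouth already open)

How it is judged:
By the outcome, as a careful person would: the job done as asked, in the order asked, and still so for the second after the job is handed in, with the robot touching nothing.
Of stopper0, stopper1, stopper2, stopper3 only 2 to 4 are there at a start; the rules pass over those that are not, and their reading is None.
At some moment in a run one of tray may be knocked a few centimetres aside while the robot is not near it.
Once in a run the grip may slacken for a moment while it holds something.
It also fails if it takes over 210 s, if anything falls off the work surface, if the arm or the gripper's body presses on something with over 40 N, if the wrist force passes 120 N, or if a joint passes its speed limit or range.

## Working session

There is one attempt and no reset: what is moved stays moved. The work goes in short steps, Python scripts to look and compute and a tool call to move; the robot and the scene stay as the last step left them, time stands still between calls to the robot, and variables do not carry over. Pictures are saved under pics/ and viewed, at most 14 in all, crops included, and the job is handed in when it is done.

Besides the shell and the picture viewer there is one more tool, called after "Request:" as name(argument=value, ...), one argument or row to a line, values as JSON. apply_moves: Moves the arm, as the interface text tells. Its arguments: {"type":"object","properties":{"increments":{"type":"string"},"newtons":{"type":"number"}},"required":["increments"]}

```bash
mkdir -p pics; ls
python3 - <<'E'
from plant import *
import cv2,numpy as np
np.set_printoptions(precision=4,suppress=True)
for n in("scene","top"):
    cv2.imwrite(f"pics/{n}0.png",cv2.resize(snapshot(n),(800,600),interpolation=cv2.INTER_CUBIC))
    print(n,camera_model(n))
print(sense())
E
```

```text
pics
scene {'fx': 450.801090514102, 'fy': 450.801090514102, 'cx': 283.5891272622759, 'cy': 210.1794056978713, 'cam_to_world': array([[ 0.4513, -0.6196,  0.6422,  1.3503],
       [ 0.8923,  0.3029, -0.3348, -0.331 ],
       [ 0.0129,  0.7241,  0.6895,  0.9569],
       [ 0.    ,  0.    ,  0.    ,  1.    ]])}
top {'fx': 400.3769664785384, 'fy': 400.3769664785384, 'cx': 281.8208588874523, 'cy': 204.46813772012086, 'cam_to_world': array([[-0.0255,  0.9973, -0.0682,  0.542 ],
       [-0.9993, -0.0272, -0.0243,  0.0323],
       [-0.0261,  0.0675,  0.9974,  1.2251],
       [ 0.    ,  0.    ,  0.    ,  1.    ]])}
{'time_s': 0.1, 'joint_positions': array([-1.415 ,  0.3427,  1.5249, -0.    ,  1.2754, -0.146 ]), 'qvel': array([ 0.0008, -0.0022, -0.0024, -0.0023,  0.0011,  0.0002]), 'effort': array([  0.0019, -43.4447, -24.6489,  -0.0002,   0.0047,  -0.    ]), 'eef_pos': array([ 0.156 , -0.5009,  0.2307]), 'tool_rot': array([-3.1046, -0.472 ,  0.0001]), 'ft_force': array([ 0.139 ,  0.5096, -0.2367]), 'torque': array([-0.0563,  0.0167,  0.0046]), 'grasp_force': 0.0, 'gripper_width': 0.08537167447168025}
```

View pics/scene0.png

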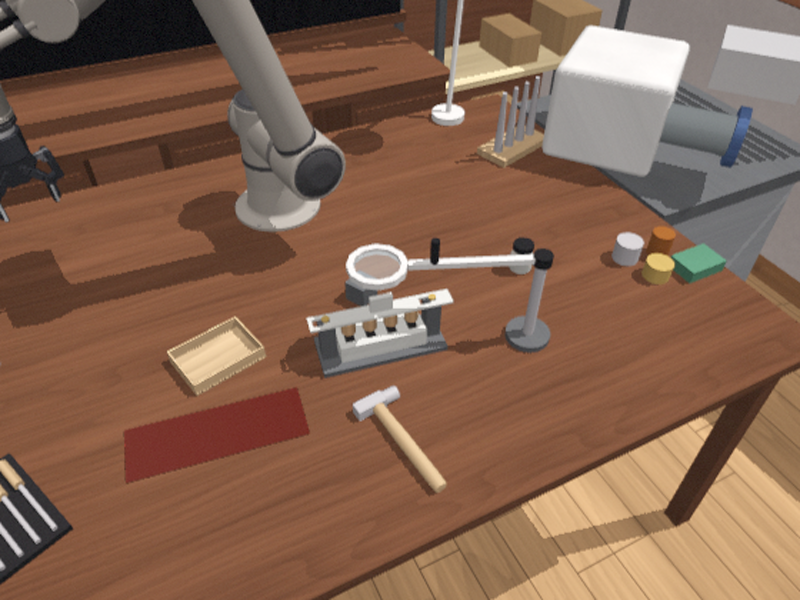

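View pics/top0.png

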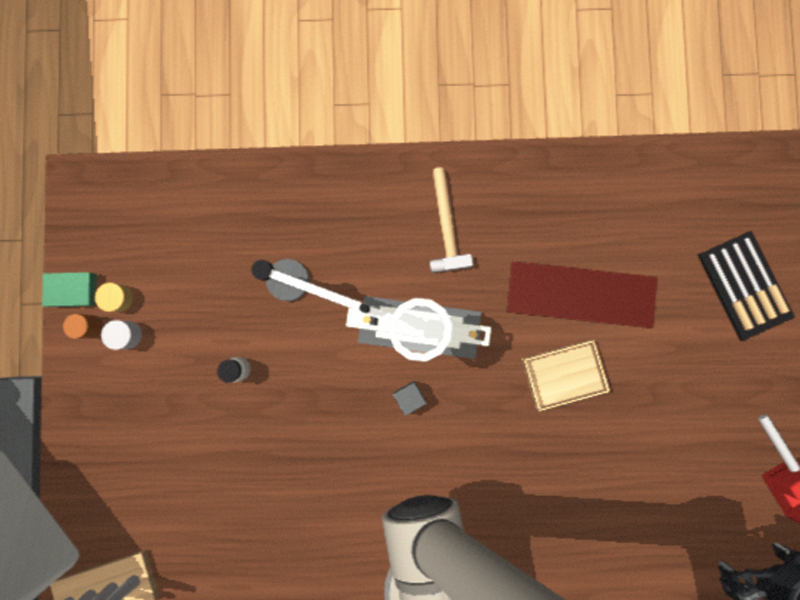

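The scene view shows four stoppers under the bar, with the lens over the stand and the hinge to its left. The tray is at (216,355), the pad at (215,435) and the hammer at (400,435). In the top view the handle is at (365,308), the hinge cap at (262,270) and the lens at (421,330). I'll triangulate these.

```bash
cat > h.py <<'E'
from plant import *
import cv2,numpy as np
np.set_printoptions(precision=4,suppress=True)
S=560/800
def ray(n,p):
    m=camera_model(n);T=m["cam_to_world"]
    d=T[:3,:3]@np.array([(p[0]-m["cx"])/m["fx"],-(p[1]-m["cy"])/m["fy"],-1.])
    return T[:3,3],d
def at(n,p,z):            # original pixels, plane height
    o,d=ray(n,p);return (o+d*(z-o[2])/d[2])[:2]
def tri(ps,pt):
    A=[];b=[]
    for n,p in(("scene",ps),("top",pt)):
        o,d=ray(n,p);d=d/np.linalg.norm(d);P=np.eye(3)-np.outer(d,d);A.append(P);b.append(P@o)
    return np.linalg.lstsq(np.vstack(A),np.hstack(b),rcond=None)[0]
def pix(n,X):
    m=camera_model(n);T=m["cam_to_world"];c=T[:3,:3].T@(np.array(X)-T[:3,3])
    return np.array([m["cx"]-m["fx"]*c[0]/c[2],m["cy"]+m["fy"]*c[1]/c[2]])
def crop(name,out,x0,y0,w,h,k):   # original px; saved enlarged k times
    cv2.imwrite("pics/"+out,cv2.resize(snapshot(name)[y0:y0+h,x0:x0+w],None,fx=k,fy=k,interpolation=cv2.INTER_CUBIC))
E
python3 - <<'E'
from h import *
a=np.array
for nm,s,t,z in(("handle",(436,240),(365,308),.259),("hingecap",(543,257),(262,270),.22),("lens",(377,266),(421,330),.205)):
    print(nm,tri(a(s)*S,a(t)*S),at("top",a(t)*S,z),at("scene",a(s)*S,z))
T=lambda x,y,z:at("top",a((x,y))*S,z)
for p in((511,263),(657,277),(653,327),(507,312)):print("pad",T(*p,.003))
for p in((524,360),(595,342),(609,390),(538,410)):print("tray",T(*p,.03))
for p in((440,168),(432,265),(473,262)):print("ham",T(*p,.02))
print("jar",T(233,370,.07),"dome",T(409,398,.05))
crop("top","topc.png",170,170,190,100,4)
E
```

```text
handle [0.5843 0.1234 0.2567] [0.5828 0.1202] [0.588  0.1251]
hingecap [0.659  0.3106 0.2059] [0.6568 0.3058] [0.6722 0.2997]
lens [0.5442 0.0283 0.202 ] [0.5433 0.0262] [0.5485 0.029 ]
pad [ 0.6815 -0.1713]
pad [ 0.6429 -0.4784]
pad [ 0.5373 -0.4642]
pad [ 0.577  -0.1589]
tray [ 0.4762 -0.1859]
tray [ 0.5096 -0.3331]
tray [ 0.4108 -0.3569]
tray [ 0.3735 -0.2104]
ham [ 0.8883 -0.0251]
ham [ 0.6801 -0.002 ]
ham [ 0.684  -0.0887]
jar [0.4725 0.4074] dome [0.4061 0.0534]
```

View pics/topc.png

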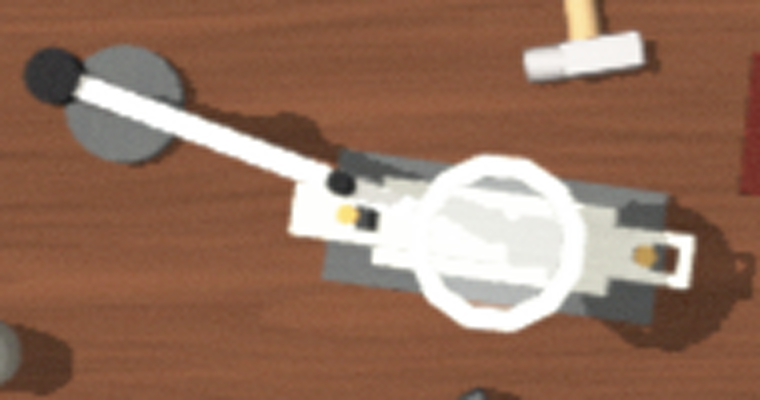

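The handle-to-hinge distance comes out at 0.2006 m and the lens at 0.302 m, matching the given sizes. I'll go above the handle.

Request:
apply_moves(
  increments="60 0 0 6 5; 60 4 6 11 10; 60 42.8 62.3 11 51; 60 42.8 62.3 11 51; 60 42.8 62.3 11 51; 60 42.8 62.3 11 51; 60 42.8 62.3 11 51; 60 42.8 62.3 11 51; 60 42.8 62.3 11 51; 60 42.8 62.3 11 51; 60 42.8 62.3 11 51; 60 42.8 62.3 11 51",
)

```text
time_s: 1.65
eef_pos: [0.5397, 0.0581, 0.3395]
tool_rot: [2.6, 1.763, -0.0]
ft_force: [0.6, -1.0, -0.6]
gripper_width: 0.0511
grasp_force: 0.0
```

Request:
apply_moves(
  increments="60 4.4 6.4 0 0; 60 4.4 6.4 0 0; 60 4.4 6.4 0 0",
)

```text
time_s: 2.02
eef_pos: [0.5829, 0.1205, 0.3388]
tool_rot: [-2.598, -1.765, 0.003]
ft_force: [-0.5, 0.0, -0.0]
gripper_width: 0.0514
grasp_force: 0.0
```

Run:
```python
from h import *
s=sense();print(s["eef_pos"],s["tool_rot"])
R=cv2.Rodrigues(s["tool_rot"])[0];print(np.degrees(np.arctan2(R[1,1],R[0,1])))
crop("scene","s1.png",200,90,200,150,4)
```

```text
[0.5829 0.1205 0.3388] [-2.5984 -1.765   0.0026]
-21.62796500716941
```

View pics/s1.png

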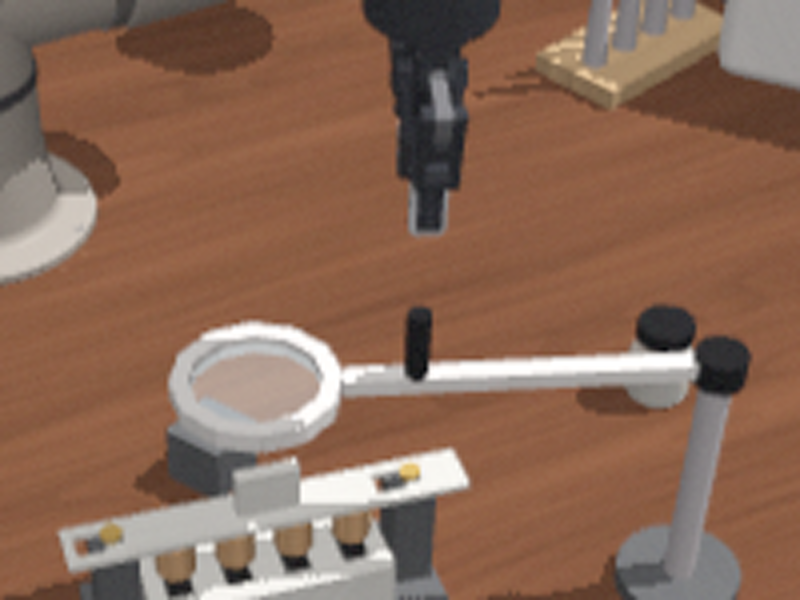

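The pin sits right below the gripper. I'll descend and grip it.

Request:
apply_moves(
  increments="60 0.1 0.2 -5 0; 60 0.1 0.2 -10 0; 60 0.1 0.2 -11.5 0; 60 0.1 0.2 -11.5 0; 0 0.1 0.2 -11.5 0; 0 0.1 0.2 -11.5 0; 0 0.1 0.2 -11.5 0; 0 0.1 0.2 -11.5 0; 0 0.1 0.2 -11.5 0",
  newtons=25,
)

```text
time_s: 3.2
eef_pos: [0.5847, 0.1221, 0.2267]
tool_rot: [2.598, 1.762, 0.005]
ft_force: [-1.3, -1.6, 7.1]
gripper_width: 0.0154
grasp_force: 25.6
```

Run:
```python
from h import *
s=sense();print(s["eef_pos"],s["ft_force"],s["gripper_width"],s["grasp_force"])
c=np.array([.659,.308]);p=s["eef_pos"][:2]
print(np.linalg.norm(p-c))
for k in range(10,61,10):
    a=-np.radians(k);R=np.array([[np.cos(a),-np.sin(a)],[np.sin(a),np.cos(a)]])
    print(k,(R@(p-c)+c-p)*100)
```

```text
[0.5847 0.1221 0.2267] [-1.2803 -1.6421  7.092 ] 0.015400718391126791 25.589439868927002
0.20022246722916595
10 [-3.1159  1.5723]
20 [-5.9114  3.6617]
30 [-8.3017  6.2049]
40 [-10.214    9.1244]
50 [-11.5903  12.3317]
60 [-12.3887  15.7293]
```

Request:
apply_moves(
  increments="0 -1.6 0.7 0 -5; 0 -3.1 1.6 0 -10; 0 -4.55 2.6 0 -15; 0 -5.9 3.65 0 -20; 0 -7.15 4.9 0 -25; 0 -8.3 6.2 0 -30; 0 -9.3 7.65 0 -35; 0 -10.2 9.1 0 -40; 0 -10.95 10.7 0 -45; 0 -11.6 12.3 0 -50; 0 -12.0 14 0 -55; 0 -12.0 14 0 -55",
)

```text
time_s: 4.7
eef_pos: [0.4626, 0.2634, 0.2267]
tool_rot: [-3.119, -0.365, -0.0]
ft_force: [-7.5, -1.8, 10.6]
gripper_width: 0.0153
grasp_force: 24.9
```

Request:
apply_moves(
  increments="50 0 0 0 0; 50 0 0 0 0; 50 0 0 3 0; 50 0 0 9 0; 50 0 0 12 0; 50 0 0 12 0",
)

```text
time_s: 5.45
eef_pos: [0.465, 0.2623, 0.3471]
tool_rot: [-3.119, -0.363, -0.008]
ft_force: [0.3, 0.0, 0.2]
gripper_width: 0.0424
grasp_force: 0.0
```

Run:
```python
from h import *
crop("top","t2.png",170,170,190,140,4)
crop("scene","s2.png",200,180,130,90,6)
print(sense()["eef_pos"],sense()["joint_positions"])
```

```text
[0.4638 0.2619 0.3438] [ 0.3702  0.2973  1.2817 -0.0001  1.5638  1.7093]
```

View pics/t2.png

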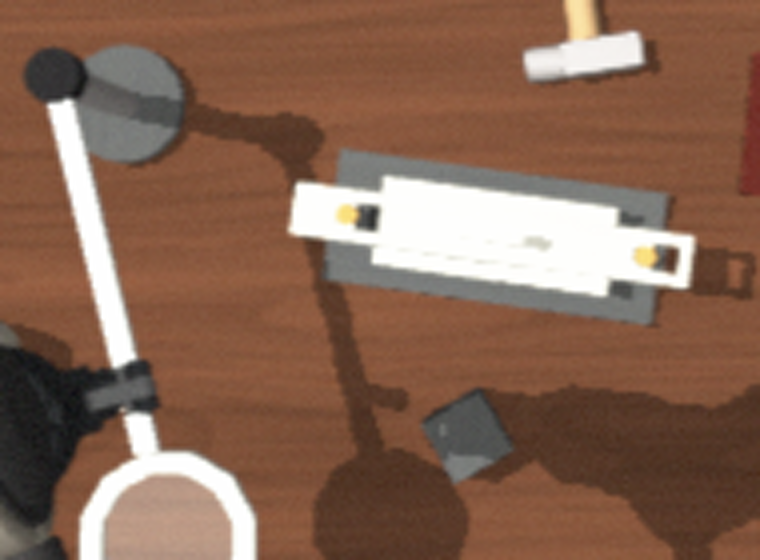

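View pics/s2.png

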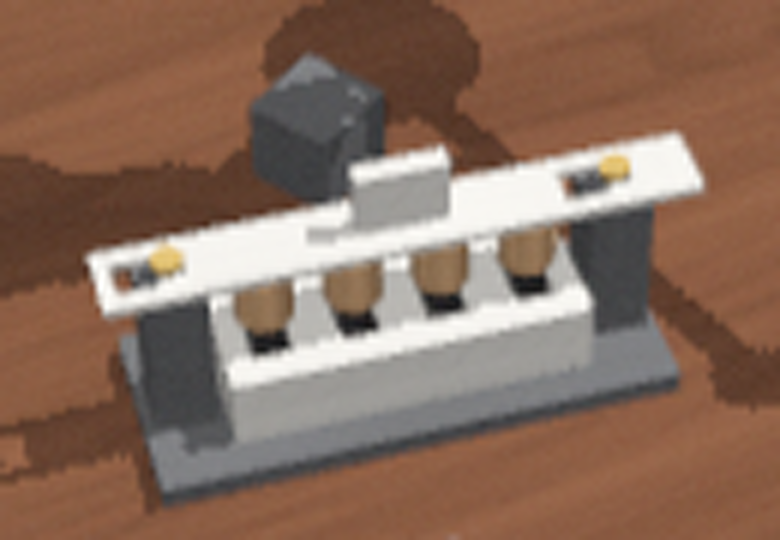

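The lens is clear of the stand. In the top crop the base corners are (341,150), (667,192), (654,325) and (324,279), and the studs are at (346,213) and (645,256).

Run:
```python
from h import *
a=np.array
C=lambda x,y,z:at("top",a((x,y))/4+170-.375,z)
D=lambda x,y,z:at("scene",a((x,y))/6+a((200,180))-.4,z)
b=a([C(*p,.012) for p in((341,150),(667,192),(654,325),(324,279))]);print("base",b.mean(0))
d=(b[0]+b[3]-b[1]-b[2])/2;print(np.linalg.norm(d),np.degrees(np.arctan2(d[1],d[0]))-90)
b=a([C(*p,.101) for p in((295,181),(695,236),(690,290),(289,235))]);print("bar",b.mean(0))
d=(b[0]+b[3]-b[1]-b[2])/2;print(np.linalg.norm(d),np.degrees(np.arctan2(d[1],d[0]))-90)
s=a([C(346,213,.108),C(645,256,.108)]);d=s[0]-s[1];print("studs",s.mean(0),np.linalg.norm(d),np.degrees(np.arctan2(d[1],d[0]))-90)
s=a([D(615,167,.106),D(166,261,.106)]);d=s[0]-s[1];print("studs scene",s.mean(0),np.linalg.norm(d),np.degrees(np.arctan2(d[1],d[0]))-90)
b=a([D(*p,.101) for p in((88,255),(680,132),(704,187),(104,314))]);print("bar scene",b.mean(0))
print("fin top", a([D(349,163,.135),D(446,148,.135)]), D(401,152,.135))
b=a([D(162,505,0),D(679,383,0)]);d=b[1]-b[0];print(b,np.linalg.norm(d),np.degrees(np.arctan2(d[1],d[0]))-90)
```

```text
base [0.5506 0.0281]
0.2499312398334204 -9.100595386798389
bar [0.5506 0.0316]
0.2829664168330929 -9.281710955441312
studs [0.5512 0.0291] 0.21010459838174034 -9.647494107083162
studs scene [0.5535 0.0293] 0.2101629641401739 -9.283230802780665
bar scene [0.5542 0.0322]
fin top [[0.5429 0.0123]
 [0.553  0.0552]] [0.5465 0.036 ]
[[ 0.5801 -0.102 ]
 [ 0.6188  0.1464]] 0.25136372277487473 -8.867246642705652
```

Request:
apply_moves(
  increments="50 8.7 -23.1 -2 67.4; 50 8.7 -23.1 -2 67.4; 50 8.7 -23.1 -2 67.4; 50 8.7 -23.1 -8 67.4; 50 8.7 -23.1 -14 67.4; 50 8.7 -23.1 -17 67.4; 50 8.7 -23.1 -17 67.4; 50 8.7 -23.1 -17 67.4",
)

```text
time_s: 6.55
eef_pos: [0.5499, 0.031, 0.1727]
tool_rot: [-2.394, -2.03, 0.004]
ft_force: [-0.1, -0.3, 0.4]
gripper_width: 0.0428
grasp_force: 0.0
```

Run:
```python
from h import *
s=sense();print(s["eef_pos"])
R=cv2.Rodrigues(s["tool_rot"])[0];print(np.degrees(np.arctan2(R[1,1],R[0,1])))
crop("scene","s3.png",200,150,130,100,6)
```

```text
[0.5499 0.031  0.1727]
-9.397816957719606
```

View pics/s3.png

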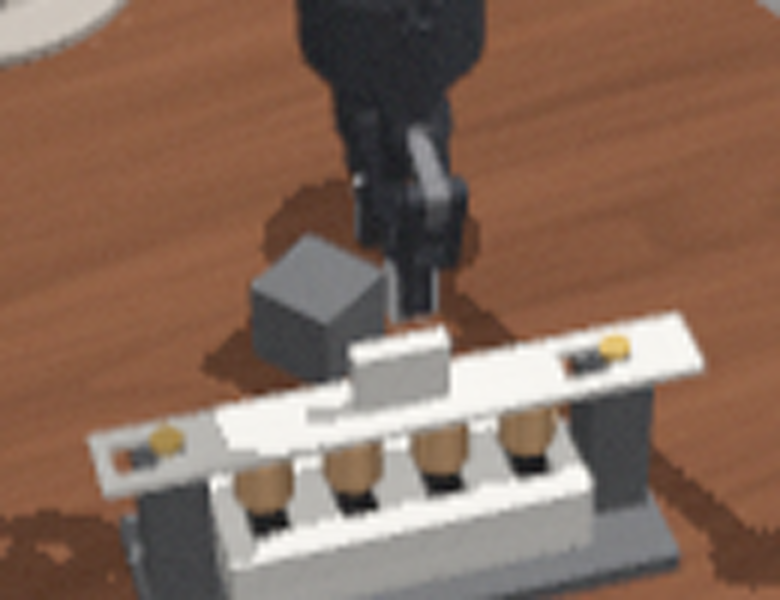

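Request:
apply_moves(
  increments="50 0.1 0 -4 0; 50 0.1 0 -6.5 0; 50 0.1 0 -6.5 0; 50 0.1 0 -6.5 0; 0 0.1 0 -6.5 0; 0 0.1 0 -6.5 0; 0 0.1 0 -6.5 0; 0 0.1 0 -6.5 0; 0 0.1 0 -6.5 0",
  newtons=40,
)

```text
time_s: 7.72
eef_pos: [0.5525, 0.0311, 0.1108]
tool_rot: [2.393, 2.033, 0.002]
ft_force: [-1.1, 0.4, 6.5]
gripper_width: 0.009
grasp_force: 40.7
```

Request:
apply_moves(
  increments="0 0.08 0.5 0 0; 0 0.16 1.0 0 0; 0 0.24 1.5 0 0; 0 0.24 1.5 0 0; 0 0.24 1.5 0 0",
)

```text
time_s: 8.35
eef_pos: [0.5551, 0.0459, 0.1108]
tool_rot: [2.393, 2.033, 0.002]
ft_force: [0.3, -0.4, 5.3]
gripper_width: 0.0094
grasp_force: 40.6
```

Run:
```python
from h import *
s=sense();print(s["eef_pos"],s["ft_force"])
a=cv2.resize(snapshot("scene")[150:250,200:330],None,fx=4,fy=4,interpolation=cv2.INTER_CUBIC)
b=cv2.resize(snapshot("top")[200:255,230:355],(520,229),interpolation=cv2.INTER_CUBIC)
cv2.imwrite("pics/c4.png",np.vstack([a[100:],b]))
```

```text
[0.5551 0.0459 0.1108] [ 0.347  -0.3739  5.2846]
```

View pics/c4.png

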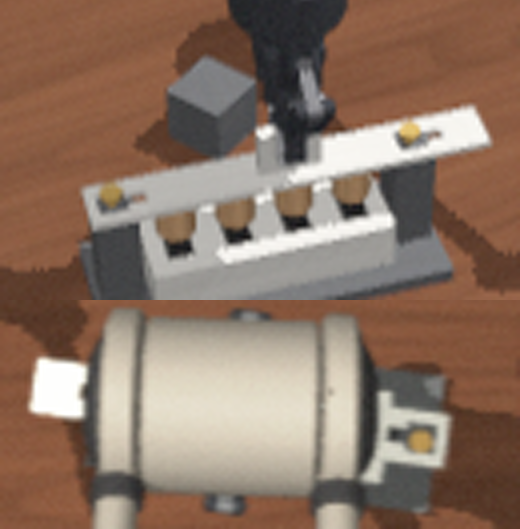

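The bar has slid: its corners in the scene crop are (83,188), (96,227), (475,106) and (491,143), and the studs are at (111,194) and (409,131).

Run:
```python
from h import *
a=np.array
D=lambda x,y,z,k,o:at("scene",a((x,y))/k+a(o)-.4,z)
u=a([.16,.987])
for k,o,L,st in((4,(200,175),((83,188),(96,227),(475,106),(491,143)),((111,194),(409,131))),(6,(200,180),((88,255),(104,314),(680,132),(704,187)),((166,261),(615,167)))):
    c=a([D(*p,.101,k,o) for p in L]).mean(0);s=a([D(*p,.106,k,o) for p in st]).mean(0);print(c,s,(c-s)@u)
```

```text
[0.5595 0.0473] [0.5532 0.0291] 0.01897875486896927
[0.5542 0.0322] [0.5535 0.0293] 0.0030024967456832433
```

Request:
apply_moves(
  increments="0 0 0 0.2 0; 0 0 0 0.5 0; 0 0 0 0.5 0",
)

```text
time_s: 8.82
eef_pos: [0.5543, 0.0462, 0.1147]
tool_rot: [2.394, 2.034, 0.0]
ft_force: [-0.3, -1.1, -1.7]
gripper_width: 0.0093
grasp_force: 39.6
```

Bar is free, with a force equal to its own weight. I'll carry it to the pad centre at (0.610,-0.318).

Request:
apply_moves(
  increments="0 0 0 2 0; 0 0 0 5 0; 0 0 0 9 0; 0 1.5 -6 9 1; 0 3 -12 9 2; 0 4 -18 9 2; 0 4.8 -24 9 2; 0 5.3 -30 9 2; 0 5.5 -36.4 9 2; 0 5.5 -36.4 4 2; 0 5.5 -36.4 -2 2; 0 5.5 -36.4 -2 2",
)

```text
time_s: 10.32
eef_pos: [0.606, -0.3159, 0.0888]
tool_rot: [-2.35, -2.067, 0.005]
ft_force: [-1.1, -0.3, -1.4]
gripper_width: 0.0092
grasp_force: 39.5
```

Run:
```python
from h import *
s=sense();print(s["eef_pos"],s["ft_force"],s["gripper_width"],s["time_s"])
R=cv2.Rodrigues(s["tool_rot"])[0];print(np.degrees(np.arctan2(R[1,1],R[0,1])))
crop("scene","s5.png",70,190,190,150,4)
```

```text
[ 0.606  -0.3159  0.0888] [-1.143  -0.3011 -1.3536] 0.009172691156902427 10.325
-7.330629341037288
```

View pics/s5.png

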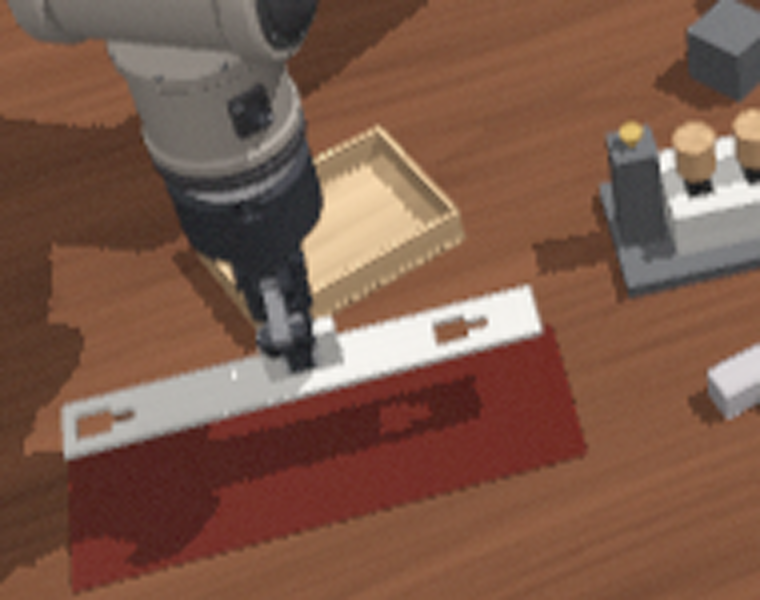

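Request:
apply_moves(
  increments="0 0.3 -0.2 -4 0; 0 0.3 -0.2 -6 0; 0 0.3 -0.2 -6.8 0; 0 0.3 -0.2 -6.8 0; 0 0.3 -0.2 -6.8 0",
)

```text
time_s: 11.0
eef_pos: [0.6131, -0.3203, 0.0283]
tool_rot: [2.357, 2.074, 0.001]
ft_force: [0.6, -0.4, -1.8]
gripper_width: 0.0088
grasp_force: 39.6
```

Request:
apply_moves(
  increments="0 -0.2 0.1 -0.6 0; 0 -0.2 0.1 -0.9 0; 0 -0.2 0.1 -1.0 0; 0 -0.2 0.1 -1.0 0",
)

```text
time_s: 11.5
eef_pos: [0.6102, -0.3188, 0.0179]
tool_rot: [2.358, 2.075, -0.0]
ft_force: [-3.0, 2.4, 6.2]
gripper_width: 0.009
grasp_force: 40.7
```

Contact at the expected height. Releasing and rising.

Request:
apply_moves(
  increments="40 0 0 0 0; 40 0 0 0 0; 40 0 0 0 0; 40 0 0 3 0; 40 0 0 8 0; 40 0 0 14 0; 40 -4 28 18 0; 40 -8 28 18 0; 40 -8 28 18 0; 40 -8 28 18 0; 40 -8 28 18 0; 40 -8 28 18 0",
)

```text
time_s: 13.0
eef_pos: [0.5297, -0.0362, 0.1976]
tool_rot: [2.354, 2.08, 0.002]
ft_force: [0.6, -0.5, 0.8]
gripper_width: 0.0343
grasp_force: 0.0
```

Run:
```python
from h import *
s=sense();print(s["eef_pos"],s["ft_force"],s["gripper_width"],s["time_s"])
a=cv2.resize(snapshot("top")[170:300,220:420],None,fx=4,fy=4,interpolation=cv2.INTER_CUBIC)
cv2.imwrite("pics/t6.png",a);crop("scene","s6.png",60,150,250,190,3)
```

```text
[ 0.5297 -0.0362  0.1976] [ 0.6464 -0.4871  0.8139] 0.03427390531894877 13.0
```

View pics/t6.png

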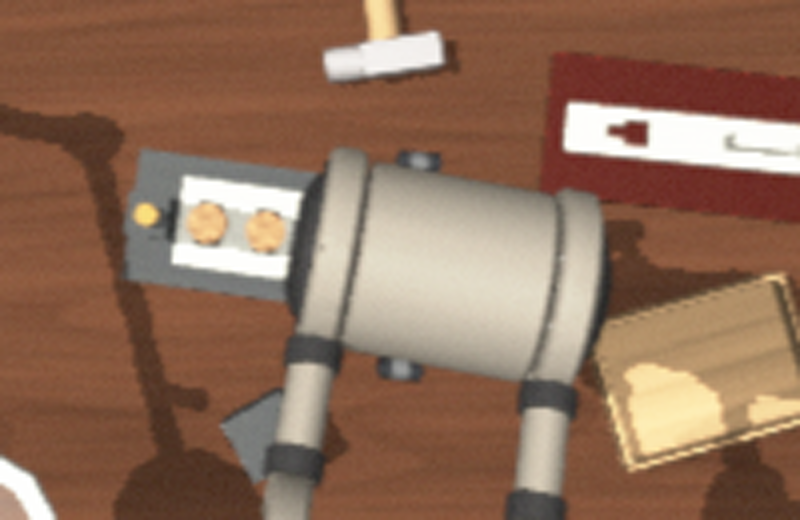

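View pics/s6.png

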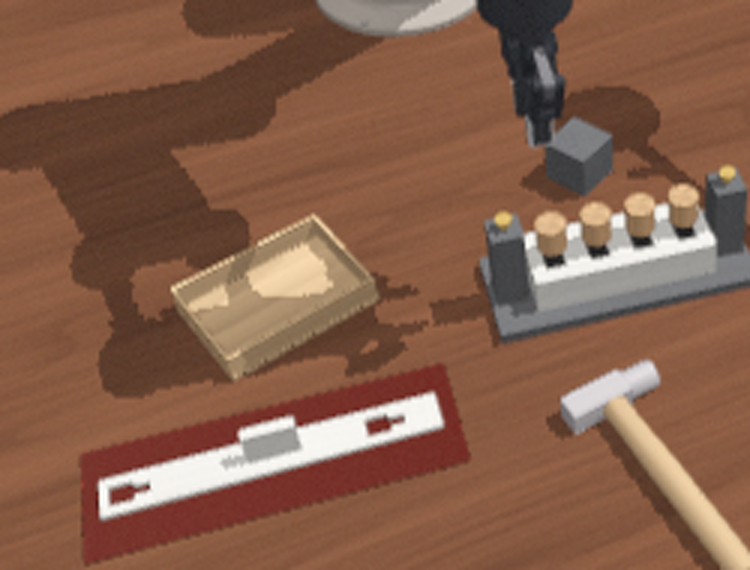

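The bar lies flat on the pad. All four head tops are visible at (551,223), (597,211), (641,201) and (684,191) in the crop.

Run:
```python
from h import *
a=np.array
y=np.radians(-9.2);X=a([np.cos(y),np.sin(y)]);Y=a([-np.sin(y),np.cos(y)]);o=a([.5512,.0290])
for p,k in zip(((551,221),(597,210),(641,200),(684,190)),(-.063,-.021,.021,.063)):
    m=at("scene",a(p)/3+a((60,150))-.33,.090);print(m,"pred",o+k*Y,((m-o)@X,(m-o)@Y))
for p in((207,222),(266,232)):
    m=at("top",a(p)/4+a((220,170))-.375,.090);print("top",m,((m-o)@X,(m-o)@Y))
c=a([at("top",a(p)/4+a((220,170))-.375,.03) for p in((594,352),(785,277))]);print("tray edge",c)
b=a([at("scene",a(p)/3+a((60,150))-.33,z) for p,z in(((172,293),.03),((316,217),.03),((378,280),.03),((235,357),.03))]);print("tray",b,b.mean(0))
b=a([at("scene",a(p)/3+a((60,150))-.33,.008) for p in((98,485),(436,392),(444,425),(103,519))]);print("bar",b.mean(0))
s=sense();print(s["eef_pos"],s["joint_positions"])
```

```text
[ 0.5411 -0.031 ] pred [ 0.5411 -0.0332] (np.float64(-0.00033259108239476026), np.float64(-0.06087792889467364))
[0.5466 0.012 ] pred [0.5478 0.0083] (np.float64(-0.0018654929743324034), np.float64(-0.01755601504918106))
[0.5524 0.0535] pred [0.5546 0.0497] (np.float64(-0.0027029867296069566), np.float64(0.02441951495220624))
[0.558 0.095] pred [0.5613 0.0912] (np.float64(-0.0038225033278217), np.float64(0.06620917831841044))
top [0.5617 0.0911] (np.float64(0.00043308225808342876), np.float64(0.06296012939500689))
top [0.5535 0.0495] (np.float64(-0.0009573777053123566), np.float64(0.02058091429327109))
tray edge [[ 0.4596 -0.1891]
 [ 0.5112 -0.3314]]
tray [[ 0.4186 -0.3554]
 [ 0.3808 -0.211 ]
 [ 0.4855 -0.183 ]
 [ 0.5176 -0.3223]] [ 0.4506 -0.268 ]
bar [ 0.6154 -0.3169]
[ 0.5306 -0.0389  0.1969] [-0.2171  0.3842  1.5599 -0.0004  1.1964 -0.0904]
```

Request:
apply_moves(
  increments="55 1.1 0.5 0 -1.9; 55 1.1 0.5 -5 -1.9; 55 1.1 0.5 -9 -1.9; 55 1.1 0.5 -11.9 -1.9; 55 1.1 0.5 -11.9 -1.9; 55 1.1 0.5 -11.9 -1.9",
)

```text
time_s: 13.85
eef_pos: [0.5423, -0.0349, 0.0785]
tool_rot: [2.393, 2.034, 0.001]
ft_force: [0.7, 0.6, 0.9]
gripper_width: 0.0475
grasp_force: 0.0
```

```bash
python3 -c "
from h import *
s=sense();print(s['eef_pos'],s['ft_force'],s['gripper_width'])"
```

```text
[ 0.5423 -0.0349  0.0785] [0.6875 0.5698 0.9236] 0.04745588619041318
```

Request:
apply_moves(
  increments="0 -0.1 0.2 0 0; 0 -0.1 0.2 0 0; 0 -0.1 0.2 0 0; 0 -0.1 0.2 0 0; 0 -0.1 0.2 0 0",
  newtons=30,
)

```text
time_s: 14.48
eef_pos: [0.5408, -0.032, 0.0792]
tool_rot: [2.391, 2.035, 0.002]
ft_force: [-2.7, -0.7, 6.1]
gripper_width: 0.0261
grasp_force: 29.5
```

Request:
apply_moves(
  increments="0 0.15 0.15 0 0; 0 0.4 0.1 0 0; 0 0.4 0.1 0 0",
)

```text
time_s: 14.85
eef_pos: [0.5425, -0.0309, 0.0792]
tool_rot: [-2.391, -2.036, 0.004]
ft_force: [-9.9, -1.9, 13.6]
gripper_width: 0.0265
grasp_force: 30.6
```

Request:
apply_moves(
  increments="0 0.2 0 0.1 0; 0 0.4 -0.1 0.1 0; 0 0.6 -0.1 0.1 0; 0 0.6 -0.1 0.1 0",
  newtons=20,
)

```text
time_s: 15.35
eef_pos: [0.5472, -0.0315, 0.0793]
tool_rot: [-2.388, -2.034, 0.007]
ft_force: [-11.1, -0.6, 10.5]
gripper_width: 0.0262
grasp_force: 30.3
```

Run:
```python
from h import *
s=sense();print(s["eef_pos"],s["ft_force"],s["torque"],s["gripper_width"])
crop("scene","s7.png",215,170,110,80,7)
```

```text
[ 0.5472 -0.0315  0.0793] [-11.0905  -0.5918  10.5367] [0.0166 2.4281 0.0187] 0.026204767072706338
```

View pics/s7.png

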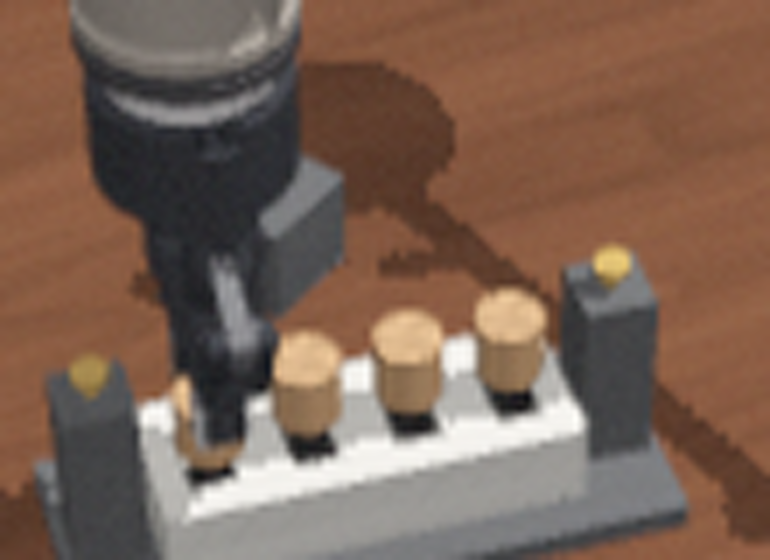

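Request:
apply_moves(
  increments="0 0.2 0 0.1 0; 0 0.4 -0.1 0.2 0; 0 0.5 -0.1 0.3 0; 0 0.5 -0.1 0.3 0",
)

```text
time_s: 15.9
eef_pos: [0.5502, -0.0318, 0.0806]
tool_rot: [-2.385, -2.031, 0.012]
ft_force: [-12.7, 1.6, 3.1]
gripper_width: 0.0265
grasp_force: 29.5
```

Request:
apply_moves(
  increments="0 -0.5 0.1 0.1 0; 0 -1.0 0.2 0.2 0; 0 -1.5 0.3 0.2 0; 0 -2.0 0.3 0.2 0; 0 -2.5 0.4 0.2 0; 0 -2.8 0.4 0.2 0; 0 -2.8 0.4 0.2 0",
)

```text
time_s: 16.77
eef_pos: [0.5328, -0.0299, 0.0874]
tool_rot: [2.384, 2.028, 0.015]
ft_force: [9.4, -2.1, 4.8]
gripper_width: 0.0263
grasp_force: 25.8
```

Request:
apply_moves(
  increments="0 0.5 -0.1 0.1 0; 0 1.0 -0.2 0.2 0; 0 1.5 -0.3 0.3 0; 0 2.0 -0.3 0.3 0; 0 2.4 -0.4 0.3 0; 0 2.7 -0.4 0.3 0; 0 2.7 -0.4 0.3 0",
)

```text
time_s: 17.65
eef_pos: [0.5501, -0.0321, 0.084]
tool_rot: [-2.386, -2.031, 0.011]
ft_force: [-4.9, 0.1, -7.4]
gripper_width: 0.0264
grasp_force: 22.3
```

Request:
apply_moves(
  increments="0 -0.6 0.1 0 0; 0 -1.2 0.2 0 0; 0 -1.8 0.3 0 0; 0 -2.3 0.4 0.1 0; 0 -2.7 0.4 0.1 0; 0 -2.7 0.4 0.1 0",
)

```text
time_s: 18.4
eef_pos: [0.5316, -0.0297, 0.0909]
tool_rot: [2.386, 2.029, 0.012]
ft_force: [7.1, -1.0, 4.3]
gripper_width: 0.0262
grasp_force: 19.9
```

Run:
```python
from h import *
s=sense();print(s["eef_pos"],s["ft_force"],s["torque"],s["gripper_width"],s["joint_positions"])
im=snapshot("scene");cv2.imwrite("pics/raw8.png",im)
# cork mask blob of stopper0
h=cv2.cvtColor(im,cv2.COLOR_BGR2HSV)[170:250,215:325]
m=cv2.inRange(h,(8,70,140),(20,160,255))
n,l,st,c=cv2.connectedComponentsWithStats(m);print([(list(a),b) for a,b in zip(st[1:],c[1:]) if a[4]>8])
# block top: bright white region rows
g=cv2.cvtColor(im,cv2.COLOR_BGR2GRAY)[170:250,215:325];print(g[60:80:1,45])
```

```text
[ 0.5316 -0.0297  0.0909] [ 7.1408 -1.0291  4.3153] [-0.1994 -1.4848  0.0135] 0.026224090691606753 [-0.2     0.5036  1.6994  0.0002  0.9263 -0.0392]
[([np.int32(0), np.int32(0), np.int32(9), np.int32(7), np.int32(33)], array([3.7879, 2.8485])), ([np.int32(61), np.int32(0), np.int32(49), np.int32(17), np.int32(240)], array([83.4333,  7.2417])), ([np.int32(1), np.int32(7), np.int32(9), np.int32(7), np.int32(34)], array([ 5.4118, 10.2647])), ([np.int32(0), np.int32(21), np.int32(19), np.int32(18), np.int32(216)], array([ 8.4306, 29.0139])), ([np.int32(71), np.int32(24), np.int32(39), np.int32(17), np.int32(276)], array([91.6667, 32.0833])), ([np.int32(11), np.int32(35), np.int32(9), np.int32(7), np.int32(16)], array([14.125 , 37.8125])), ([np.int32(34), np.int32(39), np.int32(44), np.int32(22), np.int32(412)], array([57.3374, 48.3495])), ([np.int32(94), np.int32(40), np.int32(16), np.int32(19), np.int32(185)], array([102.1892,  48.1189])), ([np.int32(0), np.int32(48), np.int32(10), np.int32(5), np.int32(22)], array([ 3.7727, 50.0909])), ([np.int32(18), np.int32(48), np.int32(7), np.int32(6), np.int32(25)], array([21.6 , 50.04])), ([np.int32(10), np.int32(50), np.int32(5), np.int32(6), np.int32(19)], array([12.1579, 52.1579])), ([np.int32(27), np.int32(57), np.int32(6), np.int32(4), np.int32(20)], array([29.7 , 58.55])), ([np.int32(103), np.int32(58), np.int32(7), np.int32(4), np.int32(12)], array([106.3333,  59.4167])), ([np.int32(97), np.int32(68), np.int32(6), np.int32(4), np.int32(16)], array([99.5625, 69.375 ])), ([np.int32(87), np.int32(73), np.int32(23), np.int32(7), np.int32(68)], array([98.6176, 77.2941]))]
[127 110  36  33  43 114 201 241 242 229 174 153 151 151 152 154 154 154
 148 134]
```

TCP has risen above the seated head height and still grips, so the stopper is coming out. Continuing the strokes.

Request:
apply_moves(
  increments="0 0.6 -0.1 0.1 0; 0 1.2 -0.2 0.1 0; 0 1.8 -0.3 0.2 0; 0 2.3 -0.4 0.2 0; 0 2.7 -0.4 0.2 0; 0 2.7 -0.4 0.2 0",
)

```text
time_s: 19.2
eef_pos: [0.5514, -0.0322, 0.088]
tool_rot: [-2.388, -2.032, 0.008]
ft_force: [-5.3, 0.2, -2.0]
gripper_width: 0.0262
grasp_force: 20.2
```

Request:
apply_moves(
  increments="0 -0.6 0.1 0 0; 0 -1.2 0.2 0 0; 0 -1.8 0.3 0.1 0; 0 -2.3 0.4 0.2 0; 0 -2.7 0.4 0.2 0; 0 -2.7 0.4 0.2 0",
)

```text
time_s: 19.95
eef_pos: [0.5269, -0.0288, 0.0927]
tool_rot: [2.392, 2.036, 0.0]
ft_force: [-3.2, 0.3, 5.5]
gripper_width: 0.0059
grasp_force: 3.5
```

Grip slipped off the top (width 6 mm). I'll reopen, recentre and regrip.

Request:
apply_moves(
  increments="0 0 0 3 0; 55 0.5 -0.1 5 0; 55 1.4 -0.3 5 0; 55 1.4 -0.3 5 0; 55 1.4 -0.3 5 0",
)

```text
time_s: 20.58
eef_pos: [0.5404, -0.0317, 0.1404]
tool_rot: [-2.391, -2.035, 0.003]
ft_force: [-0.0, -0.4, -0.7]
gripper_width: 0.047
grasp_force: 0.0
```

Run:
```python
from h import *
s=sense();print(s["eef_pos"],s["gripper_width"])
im=snapshot("scene");cv2.imwrite("pics/raw9.png",im)
a=np.array
y=np.radians(-9.2);Y=a([-np.sin(y),np.cos(y)]);X=a([np.cos(y),np.sin(y)]);o=a([.5512,.0290])
# matching: compare head patch of seated stopper1 to region near stopper0
g=im.astype(np.float32)
p1=pix("scene",[*(o-.021*Y),.076]);p0=pix("scene",[*(o-.063*Y),.076])
x,yy=np.round(p1).astype(int);t=g[yy-10:yy+9,x-7:x+8]
x0,y0=np.round(p0).astype(int);w=g[y0-28:y0+22,x0-20:x0+20]
r=cv2.matchTemplate(w,t,cv2.TM_CCOEFF_NORMED);_,v,_,l=cv2.minMaxLoc(r)
print(v,"shift px",l[0]-13+(x0-p0[0])-(x-p1[0]),l[1]-18+(y0-p0[1])-(yy-p1[1]),
 "px per 10mm up",pix("scene",[*(o-.063*Y),.086])-p0,"per 10mm X",pix("scene",[*(o-.063*Y+.01*X),.076])-p0)
cv2.imwrite("pics/s9.png",cv2.resize(im[150:250,200:330],None,fx=6,fy=6,interpolation=cv2.INTER_CUBIC))
```

```text
[ 0.5404 -0.0317  0.1404] 0.046983431916989865
0.5649875402450562 shift px 0.9087904817262711 2.8056427757281597 px per 10mm up [-0.1827 -2.5797] per 10mm X [0.8896 2.535 ]
```

Run:
```python
import cv2,numpy as np
im=cv2.imread("pics/raw9.png");h=cv2.cvtColor(im,cv2.COLOR_BGR2HSV)
for r in range(204,248):
    print(r,"".join("#" if (v[2]<70) else ("W" if v[1]<45 and v[2]>150 else("c" if 8<=v[0]<=18 and v[1]<165 and v[2]>110 else ".")) for v in h[r,222:285]))
```

```text
204 ccccccccccccccc..###############..........cccccccccccc........c
205 cccccccccccccccc..##############..........ccccccccccccc........
206 cccccccccccccccc..##############..........ccccccc.c............
207 ccccccccccccccc...##############..........ccccc................
208 cccccccccccccc.....##############........cccccc........ccccc...
209 cccccccccccc.....#..#############......cccccccccccccccccccccc..
210 cccccccccccc.#.###..#######.#####.....cccccccccccccccccccccccc.
211 cccccccccccc.######..######.#####....cccccccccccccccccccccccccc
212 cccccccccccc.#####...######.#####...ccccccccccccccccccccccccccc
213 ccccccccccccc######..######..####..cccccccccccccccccccccccccccc
214 cccccccccccc.#..ccc..######.....#.ccccccccccccccccccccccccccccc
215 cccccccccccc..cccccc.######......cccccccccccccccccccccccccccccc
216 cccccccccccc.ccccccc.######ccc.cccccccccccccccccccccccccccccccc
217 ccccccccc...ccccccccW......cccccccccccccccccccccccccccccccccccc
218 ccccccccc...cccccccccccccccccccccccccccccccccccccccccccccWWWWcc
219 cccccccccc..ccccccccccccccccccccccccccccccccccccccccccccWWWWWcc
220 cccccccc
[... 1191 characters left out ...]
WWWWWWWWWWWWWWWWWWWW
238 ..##.#####....WWWWWWWc..cWWWWWWWWWWWWWWWWWWWWWWWWWWWWWW.WWWWWWW
239 ..##.#..###.#..WWWWWWWWWWWWWWWWWWWWWWWWWWWWWWWWWWWWWWWWWWWWWWWW
240 ..#..###...##..WWWWWWWWWWWWWWWWWWWWWWWWWWWWWWWWWWWWWWWWWWWWWWWW
241 ..##.##.#.#.#..WWWWWWWWWWWWWWWWWWWWWWWWWWWcWWWWWWWWWWWWWWWWWWWW
242 ..##.#.#...##...WWWWWWWWWWWWWWWWWWW..WWWWWWWWWWWWWWWWWWWWWWWWWW
243 ..###.#.#..###..WWWWWWWWWWWWWWWWWWWWWWWWWWWWWWWWWWWWWWWWWWWWW..
244 ..##.#..###....cWWWWWWWWWWWWWcWWWWcWWWWWWWWWWWWWWWWWWWWWW.cc...
245 ..#..##..#..##.c.WWWWWWWWWWWWWW.WWWWWWWWWWWWWWWWWW...c.........
246 ...#...#.#...#...WWWWcWWWWWWWWWWWWWWWWWWWWWWWWW.c..............
247 ...##.#...####...WWWWWWWWW.WWWWWWWWWWWWWWWc...c................
```

View pics/s9.png

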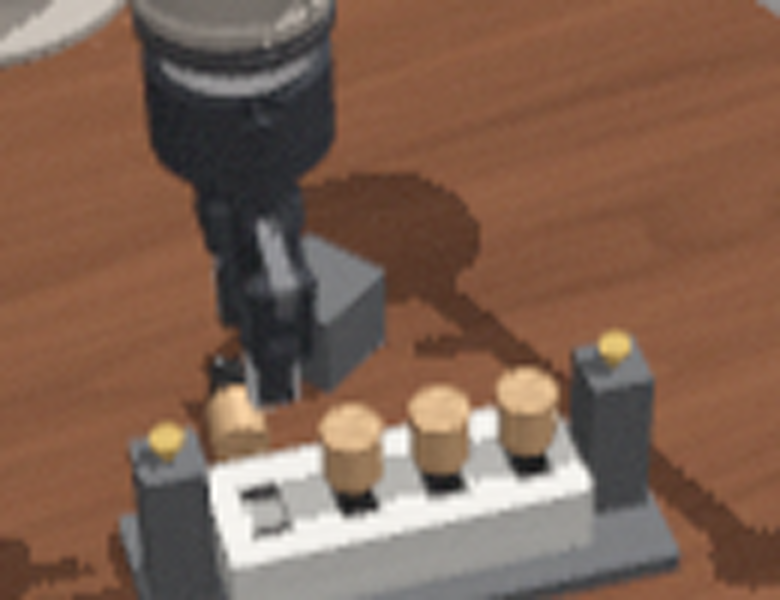

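Stopper0 is out but fell on its side behind the block, with its head at about (235,415) in the crop. I'll pick it up later. Next is stopper1, gripped deeper.

Request:
apply_moves(
  increments="55 0.75 4.05 0 0; 55 0.75 4.05 -4 0; 55 0.75 4.05 -6.5 0; 55 0.75 4.05 -6.5 0; 0 0.75 4.05 -6.5 0; 0 0.75 4.05 -6.5 0; 0 0.75 4.05 -6.5 0; 0 0.75 4.05 -6.5 0; 0 0.75 4.05 -6.5 0",
  newtons=25,
)

```text
time_s: 21.75
eef_pos: [0.549, 0.0086, 0.0775]
tool_rot: [2.392, 2.035, 0.001]
ft_force: [-3.5, 0.2, 5.3]
gripper_width: 0.0265
grasp_force: 25.4
```

Request:
apply_moves(
  increments="0 0.4 -0.1 0.1 0; 0 0.8 -0.1 0.2 0; 0 1.2 -0.2 0.3 0; 0 1.4 -0.2 0.3 0; 0 1.4 -0.2 0.3 0",
)

```text
time_s: 22.38
eef_pos: [0.5572, 0.0076, 0.0784]
tool_rot: [-2.385, -2.03, 0.014]
ft_force: [-16.7, 2.0, 6.9]
gripper_width: 0.0266
grasp_force: 28.9
```

Request:
apply_moves(
  increments="0 -0.6 0.1 0.1 0; 0 -1.2 0.2 0.2 0; 0 -1.8 0.3 0.3 0; 0 -2.4 0.4 0.3 0; 0 -2.8 0.4 0.3 0; 0 -2.8 0.4 0.3 0",
)

```text
time_s: 23.12
eef_pos: [0.5393, 0.01, 0.0857]
tool_rot: [2.386, 2.03, 0.013]
ft_force: [7.3, -0.6, 3.2]
gripper_width: 0.0266
grasp_force: 24.6
```

Request:
apply_moves(
  increments="0 0.6 -0.1 0 0; 0 1.2 -0.2 0.1 0; 0 1.8 -0.3 0.2 0; 0 2.4 -0.4 0.2 0; 0 2.8 -0.4 0.2 0; 0 2.8 -0.4 0.2 0",
)

```text
time_s: 23.88
eef_pos: [0.5588, 0.0073, 0.0827]
tool_rot: [-2.386, -2.031, 0.011]
ft_force: [-7.9, 0.5, -0.8]
gripper_width: 0.0267
grasp_force: 25.8
```

Request:
apply_moves(
  increments="0 -0.6 0.1 0.1 0; 0 -1.2 0.2 0.2 0; 0 -1.8 0.3 0.3 0; 0 -2.4 0.4 0.3 0; 0 -2.7 0.4 0.3 0; 0 -2.7 0.4 0.3 0",
)

```text
time_s: 24.62
eef_pos: [0.5394, 0.0101, 0.0903]
tool_rot: [2.387, 2.031, 0.011]
ft_force: [6.4, -1.0, 1.1]
gripper_width: 0.0261
grasp_force: 24.7
```

Request:
apply_moves(
  increments="0 0.6 -0.1 0 0; 0 1.2 -0.2 0.1 0; 0 1.8 -0.3 0.2 0; 0 2.4 -0.4 0.2 0; 0 2.7 -0.4 0.2 0; 0 2.7 -0.4 0.2 0",
)

```text
time_s: 25.38
eef_pos: [0.5594, 0.0072, 0.0873]
tool_rot: [-2.387, -2.032, 0.01]
ft_force: [-5.0, 0.4, -3.9]
gripper_width: 0.0255
grasp_force: 25.5
```

Request:
apply_moves(
  increments="0 -0.6 0.1 0 0; 0 -1.2 0.2 0.1 0; 0 -1.8 0.3 0.2 0; 0 -2.4 0.4 0.2 0; 0 -2.7 0.4 0.2 0",
)

```text
time_s: 26.0
eef_pos: [0.5391, 0.0102, 0.0938]
tool_rot: [2.387, 2.031, 0.01]
ft_force: [6.7, -0.7, 2.5]
gripper_width: 0.0254
grasp_force: 24.5
```

Request:
apply_moves(
  increments="0 0.6 -0.1 0.1 0; 0 1.2 -0.2 0.2 0; 0 1.8 -0.3 0.2 0; 0 2.4 -0.4 0.2 0; 0 2.6 -0.4 0.2 0",
)

```text
time_s: 26.62
eef_pos: [0.5625, 0.0065, 0.094]
tool_rot: [2.392, 2.035, 0.001]
ft_force: [-0.0, 0.4, -0.0]
gripper_width: 0.0013
grasp_force: 0.0
```

Request:
apply_moves(
  increments="0 0 0 3 0; 55 0 0 6 0; 55 -1 6 12 0; 55 -1 12 16 0; 55 -1 18 16 0; 55 -1 18 16 0; 55 -1 18 16 0",
)

```text
time_s: 27.5
eef_pos: [0.5522, 0.1885, 0.2542]
tool_rot: [2.389, 2.039, 0.003]
ft_force: [0.4, 0.1, -0.4]
gripper_width: 0.047
grasp_force: 0.0
```

Run:
```python
from h import *
print(sense()["eef_pos"])
a=snapshot("scene")[185:275,205:335];b=snapshot("top")[185:255,235:365]
cv2.imwrite("pics/c10.png",np.vstack([cv2.resize(i,None,fx=4,fy=4,interpolation=cv2.INTER_CUBIC)[:300] for i in(a,b)]))
cv2.imwrite("pics/raw10t.png",snapshot("top"))
```

```text
[0.5522 0.1885 0.2542]
```

View pics/c10.png

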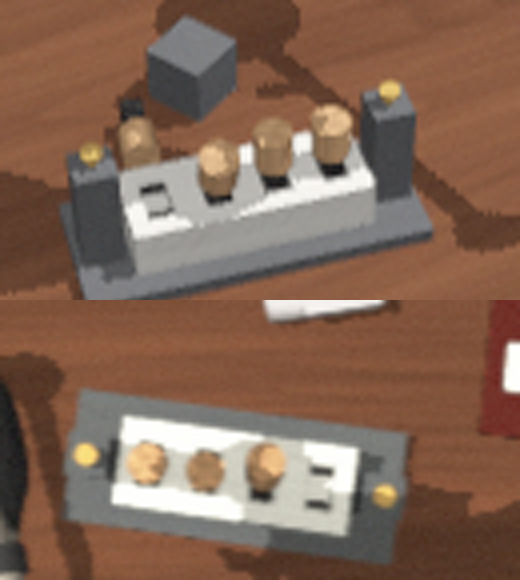

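The picture shows stopper1 still in its mouth, tilted toward +x and risen: head in the scene crop at (218,152), in the top crop at (266,165). Stopper0 lies behind the block with its head at (138,145) and plug at (132,108).

Run:
```python
from h import *
a=np.array
q=lambda x,y:a((x,y))/4+a((205,185))-.375
print("s1 head top",tri(q(218,150),a((266,165))/4+a((235,185))-.375))
im=cv2.imread("pics/raw10t.png");h=cv2.cvtColor(im,cv2.COLOR_BGR2HSV)
p=pix("top",[.50,-.03,.02]);print("expected top px",p,"scene head",at("scene",q(138,145),.016),"plug",at("scene",q(132,108),.012))
x,y=np.round(p).astype(int)
print(h[y-12:y+14:1,x-14:x+15,1]);
```

```text
s1 head top [0.5576 0.0076 0.0924]
expected top px [313.5131 245.0952] scene head [ 0.4572 -0.0126] plug [0.4149 0.0001]
[[ 67  59  23  17  17  15  16  17  18  19  16  18  18  19  20  15  19  19
   16  16  15  17  15  17  14   8   0  17  99]
 [ 24  11  21  17  17  16  16  17  16  17  16  18  16  18  17  17  17  20
   18  16  19  17  18  16  10  11  13  17 103]
 [ 14  18  21  16  16  18  19  17  17  16  16  17  16  19  18  20  16  15
   19  15  16  18  14  14   6   4   3  15  86]
 [ 17  17  15  17  16  17  17  18  17  16  17  19  17  20  18  12  23  19
   17  17  17  18  18  10   5  17  10   6  14]
 [ 19  17  16  17  17  18  18  17  17  16  18  17  16  17  16  16  19  20
   19  19  18  17  15  19   5  10   9   6   0]
 [ 16  16  18  17  19  18  19  19  17  17  20  18  17  19  19  20  18  16
   16  18  17  16  14   0   4  13  10   3   9]
 [ 19  16  19  17  17  20  17  19  16  16  16  20  15  16  19  15  16  21
   17  19  16  16  14   9   6   3   3   3   3]
 [ 16  18  17  16  15  19  19  16  18  18  16  20  19  17  19  17  19  20
   18  18  17  14  12   6   9   6   6   9   3]
 [  9  11  
[... 1467 characters left out ...]
138 143 141 130 135 135 133 126 141 129 145 133
  139 137 132 135 138 140 127 141 138 134 127]
 [137 132 135 138 136 141 136 135 133 140 142 129 134 151 139 137 131 144
  146 140 142 145 140 143 140 140 154 138 137]
 [136 135 132 142 130 137 135 139 138 138 134 136 134 135 141 141 143 136
  137 141 127 141 133 132 129 134 136 138 138]
 [132 132 126 129 127 116 120 119 126 127 125 132 126 130 144 147 137 145
  147 135 146 140 141 146 143 144 135 142 140]
 [140 138 136 132 118 118 116 119 119 117 116 120 125 135 141 138 133 141
  133 141 133 136 139 130 139 137 142 135 142]
 [138 138 131 138 114 113 119 117 116 119 119 115 115 121 122 137 137 139
  144 141 136 146 135 139 144 133 144 135 150]]
```

Request:
apply_moves(
  increments="65 0.3 -6 -4 0; 65 0.3 -12 -6 0; 65 0.3 -18 -8 0; 65 0.3 -18 -8 0; 65 0.3 -18 -12 0; 65 0.3 -18 -16 0; 65 0.3 -18 -18.8 0; 65 0.3 -18 -18.8 0; 65 0.3 -18 -18.8 0",
)

```text
time_s: 28.78
eef_pos: [0.5557, 0.0064, 0.0669]
tool_rot: [2.392, 2.035, 0.002]
ft_force: [0.1, 0.5, -0.2]
gripper_width: 0.0555
grasp_force: 0.0
```

Request:
apply_moves(
  increments="0 0 0 0 0; 0 0 0 0 0; 0 0 0 0 0; 0 0 0 0 0; 0 0 0 0 0",
  newtons=30,
)

```text
time_s: 29.4
eef_pos: [0.5556, 0.0066, 0.0672]
tool_rot: [2.391, 2.035, 0.003]
ft_force: [-0.8, 0.1, 7.4]
gripper_width: 0.0308
grasp_force: 27.6
```

Request:
apply_moves(
  increments="0 0 0 0.3 0; 0 0 0 0.3 0",
)

```text
time_s: 29.65
eef_pos: [0.5545, 0.0067, 0.0689]
tool_rot: [-2.392, -2.036, 0.0]
ft_force: [-2.0, 0.4, 2.9]
gripper_width: 0.0287
grasp_force: 28.5
```

Request:
apply_moves(
  increments="0 -0.6 0.1 0.1 0; 0 -1.2 0.2 0.1 0; 0 -1.8 0.3 0.1 0; 0 -2.2 0.4 0.1 0; 0 -2.2 0.4 0.1 0",
)

```text
time_s: 30.28
eef_pos: [0.5389, 0.0095, 0.072]
tool_rot: [2.384, 2.028, 0.016]
ft_force: [14.6, -3.5, -0.3]
gripper_width: 0.027
grasp_force: 31.8
```

Request:
apply_moves(
  increments="0 -0.2 0 0.2 0; 0 0.6 -0.1 0.2 0; 0 1.2 -0.2 0.2 0; 0 1.8 -0.3 0.2 0; 0 2.4 -0.4 0.2 0; 0 2.6 -0.4 0.2 0; 0 2.6 -0.4 0.2 0",
)

```text
time_s: 31.15
eef_pos: [0.5532, 0.0075, 0.071]
tool_rot: [-2.385, -2.031, 0.014]
ft_force: [-15.7, 0.6, 12.5]
gripper_width: 0.0267
grasp_force: 33.5
```

Request:
apply_moves(
  increments="0 0 0 0.2 0; 0 -0.6 0.1 0.2 0; 0 -1.2 0.2 0.2 0; 0 -1.8 0.3 0.2 0; 0 -2.4 0.4 0.2 0; 0 -2.8 0.4 0.2 0; 0 -2.8 0.4 0.2 0",
)

```text
time_s: 32.02
eef_pos: [0.5387, 0.0095, 0.078]
tool_rot: [2.382, 2.026, 0.022]
ft_force: [14.4, -1.9, 1.2]
gripper_width: 0.0264
grasp_force: 33.9
```

Request:
apply_moves(
  increments="0 0 0 0.2 0; 0 0.7 -0.1 0.3 0; 0 1.4 -0.2 0.4 0; 0 2.1 -0.3 0.5 0; 0 2.8 -0.4 0.5 0; 0 3.2 -0.5 0.5 0; 0 3.2 -0.5 0.5 0",
)

```text
time_s: 32.9
eef_pos: [0.5558, 0.007, 0.0762]
tool_rot: [-2.382, -2.028, 0.018]
ft_force: [-14.3, 2.4, -7.4]
gripper_width: 0.0267
grasp_force: 34.6
```

Request:
apply_moves(
  increments="0 0 0 0.2 0; 0 -0.7 0.1 0.2 0; 0 -1.4 0.2 0.2 0; 0 -2.1 0.3 0.2 0; 0 -2.8 0.4 0.2 0; 0 -3.2 0.5 0.2 0; 0 -3.2 0.5 0.2 0",
)

```text
time_s: 33.78
eef_pos: [0.5364, 0.0096, 0.0833]
tool_rot: [2.385, 2.028, 0.015]
ft_force: [11.2, -1.8, -1.7]
gripper_width: 0.0264
grasp_force: 34.0
```

Request:
apply_moves(
  increments="0 0 0 0.1 0; 0 0.7 -0.1 0.1 0; 0 1.4 -0.2 0.2 0; 0 2.1 -0.3 0.2 0; 0 2.8 -0.4 0.2 0; 0 3.2 -0.5 0.2 0; 0 3.2 -0.5 0.2 0",
)

```text
time_s: 34.65
eef_pos: [0.5581, 0.0066, 0.0804]
tool_rot: [-2.385, -2.03, 0.013]
ft_force: [-10.1, 1.4, -3.0]
gripper_width: 0.0264
grasp_force: 31.3
```

Request:
apply_moves(
  increments="0 0 0 0.2 0; 0 -0.7 0.1 0.2 0; 0 -1.4 0.2 0.2 0; 0 -2.1 0.3 0.2 0; 0 -2.8 0.4 0.2 0; 0 -3.1 0.5 0.2 0; 0 -3.1 0.5 0.2 0",
)

```text
time_s: 35.52
eef_pos: [0.5376, 0.0096, 0.0885]
tool_rot: [2.384, 2.028, 0.016]
ft_force: [9.0, -0.5, 4.0]
gripper_width: 0.0264
grasp_force: 29.8
```

Request:
apply_moves(
  increments="0 0.2 0 0.1 0; 0 0.9 -0.1 0.2 0; 0 1.6 -0.2 0.3 0; 0 2.3 -0.3 0.3 0; 0 2.9 -0.4 0.3 0; 0 2.9 -0.4 0.3 0",
)

```text
time_s: 36.28
eef_pos: [0.5577, 0.0073, 0.0858]
tool_rot: [-2.387, -2.032, 0.009]
ft_force: [-6.0, 1.1, -4.6]
gripper_width: 0.0259
grasp_force: 30.2
```

Request:
apply_moves(
  increments="0 0 0 0.1 0; 0 -0.7 0.1 0.1 0; 0 -1.4 0.2 0.2 0; 0 -2.1 0.3 0.2 0; 0 -2.7 0.4 0.2 0; 0 -2.7 0.4 0.2 0",
)

```text
time_s: 37.02
eef_pos: [0.5379, 0.01, 0.0932]
tool_rot: [2.386, 2.03, 0.013]
ft_force: [4.1, -1.1, 4.7]
gripper_width: 0.025
grasp_force: 29.5
```

Request:
apply_moves(
  increments="50 0 0 0 0; 50 0 0 0 0; 50 0.3 0 -1.0 0; 50 0.5 0 -2.0 0; 50 0.5 0 -2.0 0; 50 0.5 0 -2.0 0",
)

```text
time_s: 37.78
eef_pos: [0.5387, 0.0107, 0.0694]
tool_rot: [-2.392, -2.036, 0.001]
ft_force: [0.1, -0.4, 0.1]
gripper_width: 0.0424
grasp_force: 0.0
```

Run:
```python
from h import *
s=sense();print(s["eef_pos"],s["ft_force"])
im=snapshot("scene");h=cv2.cvtColor(im,cv2.COLOR_BGR2HSV)
a=np.array;y=np.radians(-9.2);Y=a([-np.sin(y),np.cos(y)]);o=a([.5512,.0290])
for k in(-.021,.021):print(k,"seated head-top px",pix("scene",[*(o+k*Y),.09]),"head-bottom",pix("scene",[*(o+k*Y),.062]))
for r in range(205,246):
    print(r,"".join("#" if (v[2]<75) else ("W" if v[1]<45 and v[2]>130 else("c" if 8<=v[0]<=18 and v[1]<165 and v[2]>110 else ".")) for v in h[r,235:295]))
```

```text
[0.5387 0.0107 0.0694] [ 0.0642 -0.4384  0.0813]
-0.021 seated head-top px [257.6295 220.3916] head-bottom [257.9014 227.569 ]
0.021 seated head-top px [272.4251 217.2497] head-bottom [272.4673 224.4207]
205 cccc...#################.WWW.##ccccccccccc........cccccccccc
206 ccc....##################WWW.##ccccc.c.............ccccccccc
207 cc.....##################WWW.##.cc...................ccccccc
208 c......#########..#######.WWW.#.cc.......cccccc.......cccccc
209 ....#...########..#######.WWW.#.cccccccccccccccc.......ccccc
210 ######....################WWW.#..cccccccccccccccc........ccc
211 ######....################.WWW....cccccccccccccccccccccc.ccc
212 ######....######.########..WWW....ccccccccccccccccccccccc..c
213 ######.....###.cc#######...WWW.###cccccccccccccccccccccccc..
214 ##.ccccc...##cccc.#########....###ccccccccccccccccccccccccc.
215 .ccccccc...#ccccc.##########..####ccccccccccccccccccccccccc.
216 ccccccccc...ccccc.###############cccccccccccccccccccccccccc.
217 ccccccccc..ccccccc###############ccccccccccccccccccccccccc..
218 ccccccccc..ccccccc..#############cccccccccccWWW
[... 1068 characters left out ...]
WWWWWWWWWWWWc#.cWWWWWWWWWWWWWWWWWWWWWWWWWWWWWWWWWW
236 .WWWWWWWWWWWWWWWWWWWWWcWWWWWWWWWWWWWWWWWWWWWWWWWWWWWWWWWWWWW
237 .WWWWWWWWWWW.WWWWWWWWWWWWWWWWWWWWWWWWWWWWWWWWWWWWWWWWWWWWWWW
238 .WWWWWWWW...WWWWWWWWWWWWWWWWWWWWWWWWWWWWWWWWWWWWWWWWWWWWWWWW
239 ..WWWWWcccWWWWWWWWWWWWWWWWWWWWWWWWWWWWWWWWWWWWWWWWWWWWWWWWWW
240 .cWWWWWWWWWWWWWWWWWWWWWWWWWWWWWWWWWWWWWWWWWWWWWWWWWWWWWWWWWW
241 .cWWWWWWWWWWWWWWWWWWWWWWWWWWWWWWWWWWWWWWWWWWWWWWWWWWWWWWWWWW
242 #..WWWWWWWWWWWWWWWWWWWWWWWWWWWWWWWWWWWWWWWWWWWWWWWWWWWWWWW..
243 #..WWWWWWWWWWWWWWWWWWWWWWWWWWWWWWWWWWWWWWWWWWWWWWWWWWW......
244 #.cWWWWWWWWWWWWWWWWWWWWWWWWWWWWWWWWWWWWWWWWWWWWWW...........
245 #..WWWWWWWWWWWWWWWWWWWWWWWWWWWWWWWWWWWWWWWWW................
```

Request:
apply_moves(
  increments="0 0 0 0 0; 0 0 0 0 0; 0 0 0 0 0; 0 0 0 0 0; 0 0 0 0 0",
)

```text
time_s: 38.45
eef_pos: [0.5388, 0.0106, 0.0697]
tool_rot: [2.393, 2.036, 0.0]
ft_force: [0.3, -0.7, 0.4]
gripper_width: -0.0001
grasp_force: 0.0
```

Fingers shut fully, so stopper1 was already free and dropped when I opened. It can be picked up later. Next is stopper2 with the deep grip.

Request:
apply_moves(
  increments="0 0 0 5 0; 0 0 0 6 0; 55 1.55 3.95 6 0; 55 1.55 3.95 6 0; 55 1.55 3.95 6 0; 55 1.55 3.95 2 0; 55 1.55 3.95 -0.3 0; 55 1.55 3.95 -0.3 0; 0 1.55 3.95 -0.3 0; 0 1.55 3.95 -0.3 0; 0 1.55 3.95 -0.3 0; 0 1.55 3.95 -0.3 0",
  newtons=30,
)

```text
time_s: 39.95
eef_pos: [0.5543, 0.05, 0.0677]
tool_rot: [2.392, 2.036, 0.0]
ft_force: [-4.5, -2.0, 7.0]
gripper_width: 0.0271
grasp_force: 30.3
```

Request:
apply_moves(
  increments="0 0.6 -0.1 0.2 0; 0 1.2 -0.2 0.2 0; 0 1.6 -0.3 0.2 0; 0 1.6 -0.3 0.2 0; 0 1.6 -0.3 0.4 0; 0 1.6 -0.3 0.4 0",
)

```text
time_s: 40.7
eef_pos: [0.5613, 0.0487, 0.0682]
tool_rot: [-2.38, -2.027, 0.023]
ft_force: [-23.8, 3.9, 5.7]
gripper_width: 0.027
grasp_force: 35.3
```

Request:
apply_moves(
  increments="0 0 0 0.1 0; 0 -0.7 0.1 0.1 0; 0 -1.4 0.2 0.1 0; 0 -2.1 0.3 0.1 0; 0 -2.8 0.4 0.1 0; 0 -3.2 0.5 0.1 0; 0 -3.2 0.5 0.1 0",
)

```text
time_s: 41.58
eef_pos: [0.5459, 0.051, 0.0755]
tool_rot: [2.382, 2.026, 0.021]
ft_force: [14.1, -3.8, -1.9]
gripper_width: 0.0267
grasp_force: 32.5
```

Request:
apply_moves(
  increments="0 0 0 0.2 0; 0 0.7 -0.1 0.3 0; 0 1.4 -0.2 0.3 0; 0 2.1 -0.3 0.4 0; 0 2.8 -0.4 0.4 0; 0 3.2 -0.5 0.4 0; 0 3.2 -0.5 0.4 0",
)

```text
time_s: 42.45
eef_pos: [0.5616, 0.0486, 0.0733]
tool_rot: [-2.38, -2.027, 0.023]
ft_force: [-19.0, 2.5, -5.6]
gripper_width: 0.0267
grasp_force: 34.3
```

Request:
apply_moves(
  increments="0 0 0 0.1 0; 0 -0.7 0.1 0.1 0; 0 -1.4 0.2 0.1 0; 0 -2.1 0.3 0.1 0; 0 -2.8 0.4 0.2 0; 0 -3.2 0.5 0.2 0; 0 -3.2 0.5 0.2 0",
)

```text
time_s: 43.32
eef_pos: [0.5443, 0.0512, 0.0799]
tool_rot: [2.385, 2.028, 0.016]
ft_force: [13.9, -3.1, -8.0]
gripper_width: 0.0265
grasp_force: 35.6
```

Request:
apply_moves(
  increments="0 0 0 0.1 0; 0 0.7 -0.1 0.2 0; 0 1.4 -0.2 0.2 0; 0 2.1 -0.3 0.2 0; 0 2.8 -0.4 0.3 0; 0 3.2 -0.5 0.3 0; 0 3.2 -0.5 0.3 0",
)

```text
time_s: 44.2
eef_pos: [0.5627, 0.0485, 0.0794]
tool_rot: [-2.382, -2.028, 0.02]
ft_force: [-21.4, 3.3, 10.5]
gripper_width: 0.0265
grasp_force: 34.8
```

Request:
apply_moves(
  increments="0 0 0 0.1 0; 0 -0.7 0.1 0.2 0; 0 -1.4 0.2 0.2 0; 0 -2.1 0.3 0.2 0; 0 -2.8 0.4 0.2 0; 0 -3.2 0.5 0.2 0; 0 -3.2 0.5 0.2 0",
)

```text
time_s: 45.08
eef_pos: [0.5432, 0.0514, 0.0848]
tool_rot: [2.386, 2.03, 0.014]
ft_force: [10.0, -1.4, -3.8]
gripper_width: 0.0263
grasp_force: 32.1
```

Request:
apply_moves(
  increments="0 0 0 0.1 0; 0 0.7 -0.1 0.2 0; 0 1.4 -0.2 0.2 0; 0 2.1 -0.3 0.2 0; 0 2.8 -0.4 0.3 0; 0 3.2 -0.5 0.3 0; 0 3.2 -0.5 0.3 0",
)

```text
time_s: 45.95
eef_pos: [0.5656, 0.0478, 0.0837]
tool_rot: [-2.386, -2.031, 0.013]
ft_force: [-9.3, 1.1, -3.3]
gripper_width: 0.0269
grasp_force: 30.3
```

Request:
apply_moves(
  increments="0 0 0 0.1 0; 0 -0.7 0.1 0.1 0; 0 -1.4 0.2 0.2 0; 0 -2.1 0.3 0.2 0; 0 -2.8 0.4 0.2 0; 0 -3.0 0.5 0.2 0; 0 -3.0 0.5 0.2 0",
)

```text
time_s: 46.82
eef_pos: [0.5449, 0.0515, 0.0902]
tool_rot: [2.386, 2.03, 0.014]
ft_force: [8.1, -1.3, 0.5]
gripper_width: 0.0257
grasp_force: 30.1
```

Request:
apply_moves(
  increments="0 0 0 0.1 0; 0 0.7 -0.1 0.2 0; 0 1.4 -0.2 0.2 0; 0 1.5 -0.2 0.4 0; 0 1.5 -0.2 0.4 0",
)

```text
time_s: 47.45
eef_pos: [0.554, 0.0503, 0.0911]
tool_rot: [-2.391, -2.035, 0.003]
ft_force: [-4.8, 0.5, -1.6]
gripper_width: 0.0257
grasp_force: 30.1
```

Request:
apply_moves(
  increments="0 0 0 0.2 0; 0 0 0 0.4 0; 0 0 0 0.4 0",
)

```text
time_s: 47.82
eef_pos: [0.5569, 0.05, 0.0968]
tool_rot: [2.39, 2.034, 0.005]
ft_force: [-0.2, -0.1, 0.3]
gripper_width: 0.0256
grasp_force: 30.3
```

Stopper2 is free and held. Lift it and carry it to the tray.

Request:
apply_moves(
  increments="0 0 0 1.5 0; 0 0 0 4 0; 0 0 0 8 0; 0 0 0 10 0; 0 -2 -6 10 0; 0 -4 -12 10 0; 0 -6 -18 10 0; 0 -7.6 -22 10 0; 0 -7.6 -22 10 0",
)

```text
time_s: 48.95
eef_pos: [0.4788, -0.1728, 0.1969]
tool_rot: [2.395, 2.029, 0.001]
ft_force: [-0.2, 0.0, -0.6]
gripper_width: 0.0259
grasp_force: 30.3
```

```bash
cat > asc.py <<'E'
from h import *
def cork(im):   # cork: light, less saturated than the bench; print-friendly mask
    h=cv2.cvtColor(im,cv2.COLOR_BGR2HSV);return h
E
python3 - <<'E'
from h import *
print(sense()["eef_pos"],sense()["gripper_width"],sense()["ft_force"])
t=snapshot("top");s=snapshot("scene");cv2.imwrite("pics/r11t.png",t);cv2.imwrite("pics/r11s.png",s)
h=cv2.cvtColor(s,cv2.COLOR_BGR2HSV)
p=pix("scene",[.5613,.0912,.088]);print("seated s3 head HSV",h[int(p[1])-2:int(p[1])+6:2,int(p[0])])
print("bench",h[212,300:310:3])
h=cv2.cvtColor(t,cv2.COLOR_BGR2HSV);p=pix("top",[.5613,.0912,.09]);print("top",p,h[int(p[1])-2:int(p[1])+3,int(p[0])])
print("bench",h[262,240:320:20]);
E
```

```text
[ 0.4788 -0.1728  0.1969] 0.025868642268106687 [-0.1646  0.011  -0.5807]
seated s3 head HSV [[ 16  90 225]
 [ 16  91 228]
 [ 16  92 222]
 [ 16 102 188]]
bench [[120   5 100]
 [120   8 128]
 [113   8 128]
 [ 10 118 138]]
top [271.3364 225.2651] [[ 16 110 237]
 [ 16 113 231]
 [ 17 106 242]
 [ 18 106 243]
 [ 18 106 245]]
bench [[ 11 143 137]
 [ 12 143  93]
 [ 10 141 130]
 [ 13 130 114]]
```

```bash
cat > blobs.py <<'E'
from h import *
import sys
def blobs(im,x0,y0,x1,y1,lo=(13,60,120),hi=(22,150,255),mn=12):
    h=cv2.cvtColor(im,cv2.COLOR_BGR2HSV)[y0:y1,x0:x1]
    m=cv2.inRange(h,lo,hi)
    n,l,st,c=cv2.connectedComponentsWithStats(m)
    for a,b in zip(st[1:],c[1:]):
        if a[4]>=mn: print((int(a[0])+x0,int(a[1])+y0,int(a[2]),int(a[3]),int(a[4])),b+[x0,y0])
    return m
E
python3 - <<'E'
from blobs import *
t=cv2.imread("pics/r11t.png");s=cv2.imread("pics/r11s.png")
print("top");blobs(t,225,180,440,320)
print("scene");blobs(s,90,150,330,300)
p=pix("top",[.45,0,.015]);print("near",p,pix("scene",[.45,0,.015]))
x0,y0=258,238
for nm,im,x0,y0,w,hh in(("t",t,255,236,80,34),("s",s,215,185,75,40)):
    h=cv2.cvtColor(im,cv2.COLOR_BGR2HSV);print(nm,x0)
    for r in range(y0,y0+hh):print(r,"".join("#" if v[2]<62 else "C" if 13<=v[0]<=22 and 60<=v[1]<=150 and v[2]>120 else "W" if v[1]<45 and v[2]>130 else "=" if v[1]<60 else "." for v in h[r,x0:x0+w]))
E
```

```text
top
(253, 221, 7, 6, 23) [255.913  223.3043]
(267, 221, 10, 10, 83) [271.4337 225.4819]
(328, 231, 7, 6, 23) [331.     233.6087]
(412, 238, 5, 3, 13) [414. 239.]
(365, 250, 5, 9, 19) [366.8421 252.8947]
(292, 252, 10, 11, 96) [296.1667 257.    ]
(302, 256, 11, 11, 97) [307.2062 261.1856]
(384, 279, 10, 7, 41) [387.2927 282.2439]
(376, 285, 7, 4, 19) [378.7368 286.1579]
scene
(175, 194, 13, 13, 65) [181.1692 202.1077]
(299, 205, 6, 6, 27) [301.8519 207.    ]
(282, 211, 11, 15, 131) [287.3664 217.7176]
(246, 213, 12, 11, 88) [251.1932 218.4432]
(235, 214, 10, 13, 104) [239.3654 219.9423]
(117, 221, 70, 57, 2130) [151.3601 248.0221]
(224, 220, 7, 7, 34) [227.3235 222.6471]
(261, 282, 22, 18, 191) [270.3403 291.5602]
near [303.9165 262.0423] [242.1146 218.257 ]
t 255
236 ========WWWWWWWWWWWWWWWWWWWWWWWWWWWWWWWWWWWWWWWWWWWWWWWWW=====WWWWWW=====WCCCCC=
237 =============WWWWWWWWWWWWWWWWWWWWWWWWWWWWWWWWWWWWWWWWWWWWWWWWWWWWWWW=======WW===
238 ===================WWWWWWWWWWWWWWWWWWWWWWWWWWWWWWWWWWWWWWWWWWWWWWWWW============
239 ==========================WWWWWWWWWWWWWWWWWWWWWWWWWWWWWWWWWWWWWWWWW
[... 5069 characters left out ...]
.....CCCCCCCCC...CCCCCCCCC...........................CCCCCCC
217 ....................CCCCCCCCC..CCCCCCCCCC...........................CCCCCCC
218 ....................CCCCCCCCC..CCCCCCCCCC......................=WWWWCCCCCCC
219 ....................CCCCCCCCC...CCCCCCCCCC................=WWWWWWWWWCCCCCCC
220 ...........CCCC.....CCCCCCCCCC..CCCCCCCCCC............WWWWWWWWWWWWWWCCCCCCC
221 ..........CCCCCC=...CCCCCCCCCC...CCCCCCCCC.......=WWWWWWWWWWWWWWWWWWCCCCCCC
222 .........CCCCCCCW=...CCCCCCCCC...CCCCCCCCCC.=WWWWWWWWWWWWWWWWWWWWWWWCCCCCCC
223 .......==WCCCCCC==...CCCCCCCCC...CCCCC=WWWWWWWWWWWWWWWWWWWWWWWWWWWWWCCCCCCC
224 .......===CCCCC====..CCCCCCCCC...==WWWWWWWWWWWWWWWWWWWWWWWW=WWWWWWWWW.CCCCC
```

The two fallen stoppers lie side by side behind the base, with heads in the top view at (296,257) and (307,261). The tray is unmoved. Placing stopper2 in it.

Request:
apply_moves(
  increments="0 -1.2 -6 0 0; 0 -2.3 -12 0 0; 0 -2.3 -14.1 -4 0; 0 -2.3 -14.1 -9 0; 0 -2.3 -14.1 -12.5 0; 0 -2.3 -14.1 -13.3 0; 0 -2.3 -14.1 -13.3 0; 0 -2.3 -14.1 -13.3 0",
)

```text
time_s: 50.05
eef_pos: [0.4575, -0.3113, 0.0645]
tool_rot: [2.389, 2.035, 0.001]
ft_force: [-0.6, -0.6, -0.9]
gripper_width: 0.0258
grasp_force: 30.3
```

Run:
```python
from h import *
print(sense()["eef_pos"],sense()["gripper_width"],sense()["ft_force"])
for n,s,t in(("s0",(239.4,219.9),(307.2,261.2)),("s1",(251.2,218.4),(296.2,257))):
    print(n,tri(s,t),at("top",t,.014))
print("plugs",at("top",(305.5,268.5),.01),at("top",(296,267.5),.01))
# plug extents, from the saved top picture
im=cv2.imread("pics/r11t.png");h=cv2.cvtColor(im,cv2.COLOR_BGR2HSV)
for r in range(262,284):print(r,"".join("#" if v[2]<62 else "C" if 13<=v[0]<=22 and 60<=v[1]<=150 and v[2]>120 else "=" if v[1]<60 else "." for v in h[r,265:335]))
```

```text
[ 0.4575 -0.3113  0.0645] 0.02576064809342442 [-0.5781 -0.5644 -0.9084]
s0 [ 0.4523 -0.0098  0.0144] [ 0.4522 -0.0099]
s1 [0.4658 0.0227 0.0185] [0.4655 0.0227]
plugs [ 0.4303 -0.0043] [0.4339 0.0241]
262 ............................CCCCCCC...CCCCCCCCC.......................
263 ......................................CCCCCCCCC.......................
264 ..............................###....CCCCCCCCCC.......................
265 .............................####....CCCCCCCCCC.......................
266 .............................####.......CCCCCCC.......................
267 ........................=...#####........=............................
268 ......................====..#####.......####..........................
269 ....................=======######......####...........................
270 ...................========######......#####..........................
271 .................===========..........######..........................
272 ...............==============..........#####..........................
273 .............================.........######..........................
274 ............==================...........=#...........................
275 ...........===================........................................
276 ..........====================........................................
277 ...........====================.......................................
278 ...........=====================......................................
279 ............====================......................................
280 .............====================.....................................
281 .............====================.....................................
282 ..............====================....................................
283 ..............==================......................................
```

Lower a little more, then release.

Request:
apply_moves(
  increments="0 0 0 -0.5 0; 0 0 0 -0.8 0; 0 0 0 -0.8 0; 42 0 0 -0.8 0; 42 0 0 -0.8 0; 42 0 0 -0.8 0; 42 0 0 3 0; 42 0 0 9 0; 42 0 0 12 0",
)

```text
time_s: 51.18
eef_pos: [0.4571, -0.3116, 0.186]
tool_rot: [2.389, 2.033, 0.001]
ft_force: [0.2, -0.7, -0.3]
gripper_width: 0.0359
grasp_force: 0.0
```

Run:
```python
from blobs import *
print(sense()["eef_pos"],sense()["joint_positions"])
s=snapshot("scene");h=cv2.cvtColor(s,cv2.COLOR_BGR2HSV)
p=pix("scene",[.456,-.314,.01]);print(p)
for r in range(222,272):print(r,"".join("#" if v[2]<62 else "C" if v[0]<=17 and 60<=v[1]<=150 and v[2]>165 else "t" if 13<=v[0] and v[2]>120 else "." for v in h[r,112:192]))
```

```text
[ 0.4571 -0.3116  0.186 ] [-0.7369  0.4299  1.5196  0.0001  1.1876 -0.5762]
[137.0926 256.4111]
222 ..................................................CCCCt.........................
223 ................................................CCCCttCt........................
224 ..............................................CCCCttttCC........................
225 ............................................CCCCttttttttCt......................
226 .........................................tCCCCtttttttttttC......................
227 ........................................tCCCttttttttttttttC.....................
228 .....................................ttCtCtttttttttttttttttC....................
229 ....................................tCtttttttttttttttCttttCCC...................
230 ..................................CCtCttttttttttCttCCCCttttCCC..................
231 ................................tCtCttttttttttCtCCCCCCCCttttCCC.................
232 ..............................tCCCttttttttttCtCCtCtCCCCCCttt.CCC................
233 ............................tCCCttttttttttCCCCttCCCCCCCCCCttt.CCC
[... 2545 characters left out ...]
....................
264 ................tttCCCCCCCCttttCCtCtttttttttCtCCt...............................
265 ..................ttCCCCCCCCttCCCtttttttttCtC.tt................................
266 ...................ttCttCCCtCtCtttttttttttCtt...................................
267 ...................ttCtCCCCtCCttttttttttCttt....................................
268 ...................tt.tCCCtCtttttttttCCCC.......................................
269 .....................ttCCCtttttttttCtCCt........................................
270 .....................ttttttttttttttCtt..........................................
271 .......................ttttttttttCtt............................................
```

Stopper2 stands upright in the tray: head at rows 242-256, plug at (139,259). Next is stopper3.

Request:
apply_moves(
  increments="55 1.5 6 0 0; 55 3 12 0 0; 55 4.5 18 0 0; 55 6 24 0 0; 55 7.5 30 0 0; 55 9 36 0 0; 55 10.4 40.3 0 0; 55 10.4 40.3 -5 0; 55 10.4 40.3 -5 0; 55 10.4 40.3 -9 0; 55 10.4 40.3 -9 0",
)

```text
time_s: 52.6
eef_pos: [0.559, 0.0914, 0.0919]
tool_rot: [-2.392, -2.033, 0.005]
ft_force: [-0.5, 0.5, -0.4]
gripper_width: 0.0469
grasp_force: 0.0
```

Run:
```python
from h import *
s=sense();print(s["eef_pos"])
R=cv2.Rodrigues(s["tool_rot"])[0];print(np.degrees(np.arctan2(R[1,1],R[0,1])))
```

```text
[0.559  0.0914 0.0919]
-9.269540277848881
```

Request:
apply_moves(
  increments="55 0.2 0 -1.5 0; 55 0.2 0 -2.8 0; 55 0.2 0 -2.8 0; 0 0.2 0 -2.8 0; 0 0.2 0 -2.8 0; 0 0.2 0 -2.8 0; 0 0.2 0 -2.8 0; 0 0.2 0 -2.8 0",
  newtons=30,
)

```text
time_s: 53.6
eef_pos: [0.5621, 0.0922, 0.0651]
tool_rot: [-2.392, -2.036, 0.0]
ft_force: [-4.7, 0.9, 5.7]
gripper_width: 0.0269
grasp_force: 30.4
```

Request:
apply_moves(
  increments="0 0.6 -0.1 0.2 0; 0 1.2 -0.2 0.2 0; 0 1.6 -0.3 0.2 0; 0 1.6 -0.3 0.3 0; 0 1.6 -0.3 0.4 0",
)

```text
time_s: 54.22
eef_pos: [0.5684, 0.0908, 0.0656]
tool_rot: [-2.38, -2.026, 0.026]
ft_force: [-23.1, 5.7, 1.7]
gripper_width: 0.0272
grasp_force: 35.9
```

Request:
apply_moves(
  increments="0 0 0 0.1 0; 0 -0.7 0.1 0.1 0; 0 -1.4 0.2 0.1 0; 0 -2.1 0.3 0.1 0; 0 -2.8 0.4 0.1 0; 0 -3.2 0.5 0.1 0; 0 -3.2 0.5 0.1 0",
)

```text
time_s: 55.1
eef_pos: [0.553, 0.0931, 0.0727]
tool_rot: [2.384, 2.028, 0.019]
ft_force: [13.5, -2.3, -5.3]
gripper_width: 0.027
grasp_force: 34.2
```

Request:
apply_moves(
  increments="0 0 0 0.2 0; 0 0.7 -0.1 0.3 0; 0 1.4 -0.2 0.3 0; 0 2.1 -0.3 0.4 0; 0 2.8 -0.4 0.4 0; 0 3.2 -0.5 0.4 0; 0 3.2 -0.5 0.4 0",
)

```text
time_s: 55.98
eef_pos: [0.5682, 0.0907, 0.0723]
tool_rot: [-2.379, -2.026, 0.027]
ft_force: [-28.5, 5.5, 15.7]
gripper_width: 0.0272
grasp_force: 36.4
```

Request:
apply_moves(
  increments="0 0 0 0.2 0; 0 -0.7 0.1 0.2 0; 0 -1.4 0.2 0.2 0; 0 -2.1 0.3 0.2 0; 0 -2.8 0.4 0.2 0; 0 -3.2 0.5 0.2 0; 0 -3.2 0.5 0.2 0",
)

```text
time_s: 56.85
eef_pos: [0.5534, 0.0934, 0.0797]
tool_rot: [2.383, 2.028, 0.021]
ft_force: [11.9, -2.3, 3.8]
gripper_width: 0.0269
grasp_force: 31.2
```

Request:
apply_moves(
  increments="0 0 0 0.1 0; 0 0.7 -0.1 0.2 0; 0 1.4 -0.2 0.2 0; 0 2.1 -0.3 0.2 0; 0 2.8 -0.4 0.3 0; 0 3.1 -0.5 0.3 0; 0 3.1 -0.5 0.3 0",
)

```text
time_s: 57.72
eef_pos: [0.5692, 0.0908, 0.0794]
tool_rot: [-2.382, -2.028, 0.019]
ft_force: [-28.5, 5.5, 27.2]
gripper_width: 0.0269
grasp_force: 40.0
```

Request:
apply_moves(
  increments="0 0 0 0.1 0; 0 -0.7 0.1 0.2 0; 0 -1.4 0.2 0.2 0; 0 -2.1 0.3 0.2 0; 0 -2.8 0.4 0.2 0; 0 -3.1 0.5 0.2 0; 0 -3.1 0.5 0.2 0",
)

```text
time_s: 58.6
eef_pos: [0.5479, 0.0943, 0.0822]
tool_rot: [2.391, 2.034, 0.006]
ft_force: [1.9, 0.9, 6.9]
gripper_width: 0.0268
grasp_force: 31.1
```

Request:
apply_moves(
  increments="0 0 0 0.2 0; 0 0.7 -0.1 0.3 0; 0 1.4 -0.2 0.4 0; 0 1.5 -0.2 0.4 0",
)

```text
time_s: 59.1
eef_pos: [0.5619, 0.0919, 0.0845]
tool_rot: [2.393, 2.035, 0.0]
ft_force: [-0.5, 0.4, -0.9]
gripper_width: 0.0267
grasp_force: 30.5
```

Request:
apply_moves(
  increments="0 0 0 0.3 0; 0 0 0 0.6 0; 0 0 0 0.6 0",
)

```text
time_s: 59.48
eef_pos: [0.5614, 0.0922, 0.0911]
tool_rot: [2.392, 2.036, 0.001]
ft_force: [0.9, -0.2, 0.1]
gripper_width: 0.0271
grasp_force: 30.5
```

Request:
apply_moves(
  increments="0 0 0 2 0; 0 0 0 6 0; 0 0 0 10 0; 0 -1 -6 10 -10; 0 -2 -12 10 -20; 0 -3 -18 10 -30; 0 -4 -24 10 -40; 0 -5.5 -30 10 -50; 0 -6.5 -36 10 -60; 0 -7.2 -39.9 10 -68; 0 -7.2 -39.9 10 -68",
)

```text
time_s: 60.85
eef_pos: [0.4883, -0.3096, 0.1904]
tool_rot: [3.122, 0.343, -0.0]
ft_force: [-0.2, -0.0, -0.8]
gripper_width: 0.0267
grasp_force: 30.4
```

Run:
```python
from h import *
s=sense();print(s["eef_pos"],s["gripper_width"],s["time_s"])
im=snapshot("scene");h=cv2.cvtColor(im,cv2.COLOR_BGR2HSV);t=snapshot("top");cv2.imwrite("pics/r12t.png",t)
print("tip px",pix("scene",s["eef_pos"]))
for r in range(195,272,1):print(r,"".join("#" if v[2]<62 else "C" if v[0]<=17 and 60<=v[1]<=150 and v[2]>165 else "t" if 13<=v[0] and v[2]>120 else "." for v in h[r,112:192]))
```

```text
[ 0.4883 -0.3096  0.1904] 0.02673555539245786 60.85
tip px [126.4145 216.1855]
195 #######################.#######.................................................
196 ##########....########..#######.................................................
197 #########......#######..######..................................................
198 #######........##############...................................................
199 #######.........##########......................................................
200 #######..........########.......................................................
201 #######..........#######........................................................
202 #######.........########........................................................
203 #######.........########........................................................
204 #######.........###...##........................................................
205 ######...........##.tt.#........................................................
206 #######.......tt.###tt.##.......................................................
2
[... 4823 characters left out ...]
....................
264 ................tttCCCCCCCCCCCCtCtCtttttttttCtCCtt..............................
265 ..................ttCCCCCCtCCtCCCtttttttttCtCtt.................................
266 ..................tttCttCCttCtttttttttttttCtt...................................
267 ...................ttCtCCCCtCCttttttttttCtt.....................................
268 ...................tt.CCCCtCtttttttttCCCC.......................................
269 ....................tttCCCtttttttttCtCCt........................................
270 .....................ttttttttttttttCtt..........................................
271 ......................tttttttttttCttt...........................................
```

Request:
apply_moves(
  increments="0 -0.5 2.5 -4 0; 0 -0.5 2.5 -9 0; 0 -0.5 2.5 -13 0; 0 -0.5 2.5 -14 0; 0 -0.5 2.5 -14.4 0; 0 -0.5 2.5 -14.4 0",
)

```text
time_s: 61.7
eef_pos: [0.4852, -0.2822, 0.0481]
tool_rot: [3.12, 0.351, 0.003]
ft_force: [0.6, 0.2, -0.0]
gripper_width: 0.0271
grasp_force: 30.4
```

Request:
apply_moves(
  increments="0 0 0 -0.2 0; 0 0 0 -0.4 0; 0 0 0 -0.4 0",
)

```text
time_s: 62.08
eef_pos: [0.4843, -0.2819, 0.0428]
tool_rot: [3.122, 0.35, 0.0]
ft_force: [0.4, 0.1, -0.3]
gripper_width: 0.0271
grasp_force: 30.4
```

Request:
apply_moves(
  increments="0 0 0 -0.2 0; 0 0 0 -0.4 0; 0 0 0 -0.4 0",
)

```text
time_s: 62.45
eef_pos: [0.4842, -0.2818, 0.0384]
tool_rot: [-3.122, -0.35, 0.001]
ft_force: [0.4, 0.3, 0.1]
gripper_width: 0.0268
grasp_force: 30.4
```

Request:
apply_moves(
  increments="0 0 0 -0.2 0; 0 0 0 -0.2 0; 42 0 0 -0.2 0; 42 0 0 -0.2 0; 42 0 0 -0.2 0; 42 0 0 2 0; 42 0 0 8 0; 42 0 0 12 0; 42 0 0 12 0",
)

```text
time_s: 63.58
eef_pos: [0.4859, -0.283, 0.1623]
tool_rot: [3.117, 0.349, 0.008]
ft_force: [-0.5, 0.1, -1.2]
gripper_width: 0.036
grasp_force: 0.0
```

Run:
```python
from h import *
s=sense();print(s["eef_pos"],s["time_s"])
im=snapshot("scene");h=cv2.cvtColor(im,cv2.COLOR_BGR2HSV);t=snapshot("top");cv2.imwrite("pics/r13t.png",t);cv2.imwrite("pics/r13s.png",im)
for r in range(222,272,1):print(r,"".join("#" if v[2]<62 else "C" if v[0]<=17 and 60<=v[1]<=150 and v[2]>165 else "t" if 13<=v[0] and v[2]>120 else "." for v in h[r,112:192]))
h=cv2.cvtColor(t,cv2.COLOR_BGR2HSV)
for r in range(248,276):print(r,"".join("#" if v[2]<62 else "C" if 13<=v[0]<=22 and 60<=v[1]<=150 and v[2]>120 else "=" if v[1]<60 else "." for v in h[r,270:330]))
```

```text
[ 0.4859 -0.283   0.1623] 63.575
222 ................###.tt...........................tCCCCt.........................
223 ................###.tt..........................CCCCttCt........................
224 .................##.tt........................CCCCtttttC........................
225 ...........................................tCCCCtttttttCC.......................
226 ..........................................CCCCttttttttttCC......................
227 ........................................tCCCttttttttttttttC.....................
228 ......................................tCtttttttttttttttttttC....................
229 ....................................tCtCtttttttttttttCttttCCC...................
230 ..................................CCtCttttttttttCttCCCCttttCCC..................
231 ................................tCtCttttttttttCtCCCCCCCCttttCCC.................
232 ..............................tCCCttttttttttCtCCCttCCCCCCttt.CCC................
233 ............................tCCCttttttttttCCCCtCCCtCCCCCCCttt.CCC...............
234 ..........................tCCCttttttttttCCC
[... 4302 characters left out ...]
..............####.....CCCCCCCCC..................
266 ........................####.......CCCCCCC..................
267 ...................=...#####........=.......................
268 .................====..#####.......####.....................
269 ...............=======######......####......................
270 ..............========######......#####.....................
271 ............===========..........######.....................
272 ..........==============..........#####.....................
273 ........================.........######.....................
274 .......==================...........=#......................
275 ......===================...................................
```

Run:
```python
from h import *
a=np.array
t=cv2.imread("pics/r13t.png");h=cv2.cvtColor(t,cv2.COLOR_BGR2HSV)
def cen(m,x0,y0):
    p=cv2.findNonZero(m).reshape(-1,2).astype(float);return p.mean(0)+[x0,y0]
hd=lambda x0,y0,x1,y1:cen(cv2.inRange(h[y0:y1,x0:x1],(13,60,120),(22,150,255)),x0,y0)
pl=lambda x0,y0,x1,y1:cen(cv2.inRange(h[y0:y1,x0:x1],(0,0,0),(180,255,62)),x0,y0)
for n,H,P in(("s0",hd(302,255,314,267),pl(302,267,312,275)),("s1",hd(290,251,302,263),pl(292,263,300,271))):
    A=at("top",H,.014);B=at("top",P,.010);d=A-B;u=d/np.linalg.norm(d)
    print(n,"head",A,"plug",B,np.linalg.norm(d),"axis deg",np.degrees(np.arctan2(d[1],d[0])),"mid of length",A+u*(.014-.027))
for p in((281,276),(295,276)):print("dome left/right",at("top",p,.05))
d=[at("top",p,.05) for p in((295,283),(287,269))];print(d)
print(at("top",(303.5,283),.05))
```

```text
s0 head [ 0.4525 -0.0106] plug [ 0.4233 -0.0051] 0.029736636175647507 axis deg -10.538801405341475 mid of length [ 0.4397 -0.0082]
s1 head [0.4655 0.0232] plug [0.4342 0.027 ] 0.03155724343476495 axis deg -7.003197858429678 mid of length [0.4526 0.0248]
dome left/right [0.414  0.0687]
dome left/right [0.413 0.028]
[array([0.3929, 0.0285]), array([0.4337, 0.0507])]
[0.3924 0.0039]
```

Request:
apply_moves(
  increments="75 -1 6 0 10; 75 -2 12 0 20; 75 -3 18 0 30; 75 -4 24 0 40; 75 -4.6 27.5 0 50; 75 -4.6 27.5 0 60; 75 -4.6 27.5 0 66.7; 75 -4.6 27.5 -5 66.7; 75 -4.6 27.5 -10 66.7; 75 -4.6 27.5 -10 66.7; 75 -4.6 27.5 -10 66.7",
)

```text
time_s: 65.05
eef_pos: [0.4386, -0.0069, 0.0593]
tool_rot: [-2.415, -2.009, 0.0]
ft_force: [0.8, 0.6, 0.2]
gripper_width: 0.064
grasp_force: 0.0
```

Run:
```python
from h import *
s=sense();print(s["eef_pos"],s["gripper_width"])
R=cv2.Rodrigues(s["tool_rot"])[0];print(np.degrees(np.arctan2(R[1,1],R[0,1])))
```

```text
[ 0.4386 -0.0069  0.0593] 0.06404128133097994
-10.509305290790572
```

Request:
apply_moves(
  increments="75 0.1 -0.1 -3 0; 75 0.1 -0.1 -4.7 0; 75 0.1 -0.1 -5.2 0; 75 0.1 -0.1 -5.2 0; 0 0.1 -0.1 -5.2 0; 0 0.1 -0.1 -5.2 0; 0 0.1 -0.1 -5.2 0; 0 0.1 -0.1 -5.2 0",
  newtons=25,
)

```text
time_s: 66.05
eef_pos: [0.4402, -0.008, 0.008]
tool_rot: [2.414, 2.008, 0.003]
ft_force: [-0.2, 0.2, 5.5]
gripper_width: 0.0536
grasp_force: 25.1
```

Request:
apply_moves(
  increments="0 0 0 1 0; 0 0 0 4 0; 0 0 0 9 0; 0 0 0 14 0; 0 -0.1 -6 16 10; 0 -0.3 -10 16 20; 0 -0.3 -10 16 23.3; 0 -0.3 -10 16 23.3",
)

```text
time_s: 67.05
eef_pos: [0.4362, -0.1083, 0.1675]
tool_rot: [1.962, 2.452, 0.001]
ft_force: [0.2, 0.8, -0.6]
gripper_width: 0.0538
grasp_force: 26.6
```

```bash
cat > tray.py <<'E'
from h import *
s=sense();print(s["eef_pos"],s["gripper_width"],s["ft_force"],s["time_s"])
im=snapshot("scene");cv2.imwrite("pics/trs.png",im);t=snapshot("top");cv2.imwrite("pics/trt.png",t)
h=cv2.cvtColor(im,cv2.COLOR_BGR2HSV);m=cv2.inRange(h,(13,40,110),(25,160,255))[205:290,90:215]
n,l,st,c=cv2.connectedComponentsWithStats(m)
for a in st[1:]:
    if a[4]>300:
        k=1+list(map(tuple,st[1:])).index(tuple(a));p=cv2.findNonZero((l==k).astype(np.uint8)).reshape(-1,2)+[90,205]
        e=[p[p[:,0].argmin()],p[p[:,1].argmin()],p[p[:,0].argmax()],p[p[:,1].argmax()]]
        print("tray extremes L,T,R,B",[tuple(map(int,q)) for q in e])
for q in((117.3,247.7),(165.3,222.3),(186,243.3),(138.3,269)):pass
E
python3 tray.py
```

```text
[ 0.4362 -0.1083  0.1675] 0.0537506864183241 [ 0.1538  0.8253 -0.6482] 67.05
tray extremes L,T,R,B [(117, 245), (164, 221), (186, 249), (138, 277)]
```

Request:
apply_moves(
  increments="0 -0.1 -6 0 0; 0 -0.1 -11.5 0 0; 0 -0.1 -11.5 -5 0; 0 -0.1 -11.5 -10 0; 0 -0.1 -11.5 -12.5 0; 0 -0.1 -11.5 -12.5 0; 0 -0.1 -11.5 -12.5 0",
)

```text
time_s: 68.03
eef_pos: [0.4361, -0.2229, 0.0428]
tool_rot: [1.959, 2.454, 0.0]
ft_force: [0.7, -0.0, -0.5]
gripper_width: 0.0533
grasp_force: 26.6
```

Request:
apply_moves(
  increments="0 0 0 -0.7 0; 0 0 0 -1.4 0; 0 0 0 -2.2 0; 0 0 0 -2.2 0",
)

```text
time_s: 68.53
eef_pos: [0.4349, -0.2226, 0.019]
tool_rot: [-1.959, -2.454, -0.0]
ft_force: [-0.9, 0.3, -0.2]
gripper_width: 0.0538
grasp_force: 26.6
```

Free descent into the tray. Open slightly and rise, then go to stopper1.

Request:
apply_moves(
  increments="0 0 0 -0.4 0; 68 0 0 -0.4 0; 68 0 0 -0.4 0; 68 0 0 1.5 0; 68 0 0 6 0; 68 0 0 12 0; 68 0 0 14 0; 68 0 0 14 0",
)

```text
time_s: 69.53
eef_pos: [0.4361, -0.2234, 0.1613]
tool_rot: [1.957, 2.452, 0.0]
ft_force: [0.0, -0.9, 0.5]
gripper_width: 0.058
grasp_force: 0.0
```

```bash
python3 tray.py
python3 - <<'E'
from h import *
t=cv2.imread("pics/trt.png");im=cv2.imread("pics/trs.png")
h=cv2.cvtColor(t,cv2.COLOR_BGR2HSV)
for r in range(249,276):print(r,"".join("#" if v[2]<62 else "C" if 13<=v[0]<=22 and 60<=v[1]<=150 and v[2]>120 else "=" if v[1]<60 else "." for v in h[r,270:320]))
h=cv2.cvtColor(im,cv2.COLOR_BGR2HSV)
for r in range(220,272,1):print(r,"".join("#" if v[2]<62 else "C" if v[0]<=17 and 60<=v[1]<=150 and v[2]>165 else "t" if 13<=v[0] and v[2]>120 else "." for v in h[r,112:192]))
E
```

```text
[ 0.4361 -0.2234  0.1613] 0.058001361366851224 [ 0.0365 -0.89    0.5158] 69.525
tray extremes L,T,R,B [(117, 245), (164, 221), (186, 249), (138, 277)]
249 ..................................................
250 ..................................................
251 ..................................................
252 ........................CCCC......................
253 ......................CCCCCCCCC...................
254 ......................CCCCCCCCCC..................
255 ......................CCCCCCCCCC..................
256 ......................CCCCCCCCC...................
257 ......................CCCCCCCCC...................
258 ......................CCCCCCCCC...................
259 ......................CCCCCCCCC...................
260 ......................CCCCCCCCC...................
261 ......................CCCCCCCCC...................
262 ........................CCCCCC....................
263 ..................................................
264 .........................###......................
265 ........................####......................
266 ..........
[... 4255 characters left out ...]
....................
264 .................ttCCCCCCttttCCCCCCtttttttttCtCCtt..............................
265 ..................ttCCCCttttCtCCCtttttttttCtCtt.................................
266 ..................tttCtCtttCCtCtttttttttttCtt...................................
267 ...................ttCttCCCtCCttttttttttCtt.....................................
268 ...................tt.CCCCtCtttttttttCCCCt......................................
269 .....................ttCCCtttttttttCtCCt........................................
270 .....................ttttttttttttttCtt..........................................
271 ......................tttttttttttCtt............................................
```

Stopper0 lies in the tray. Stopper1 is still in place, so grip it across the head.

Request:
apply_moves(
  increments="50 0.6 6 0 10; 50 1.3 12 0 20; 50 2 18 0 30; 50 2.9 24.7 0 40; 50 2.9 24.7 0 50; 50 2.9 24.7 0 60; 50 2.9 24.7 0 70; 50 2.9 24.7 -6 70.2; 50 2.9 24.7 -10 70.2; 50 2.9 24.7 -10 70.2; 50 2.9 24.7 -10 70.2",
)

```text
time_s: 71.0
eef_pos: [0.4647, 0.0241, 0.0601]
tool_rot: [0.192, 3.136, 0.0]
ft_force: [0.1, 0.1, -0.1]
gripper_width: 0.0428
grasp_force: 0.0
```

Run:
```python
from h import *
s=sense();print(s["eef_pos"],s["gripper_width"])
R=cv2.Rodrigues(s["tool_rot"])[0];print(np.degrees(np.arctan2(R[1,1],R[0,1])))
```

```text
[0.4647 0.0241 0.0601] 0.042785555794459446
82.98797762911431
```

Request:
apply_moves(
  increments="50 0 -0.1 -3 0; 50 0 -0.1 -4.8 0; 50 0 -0.1 -5.3 0; 50 0 -0.1 -5.3 0; 0 0 -0.1 -5.3 0; 0 0 -0.1 -5.3 0; 0 0 -0.1 -5.3 0; 0 0 -0.1 -5.3 0; 0 0 -0.1 -5.3 0",
  newtons=30,
)

```text
time_s: 72.12
eef_pos: [0.4652, 0.023, 0.0078]
tool_rot: [0.192, 3.133, -0.0]
ft_force: [-1.4, 0.4, 7.3]
gripper_width: 0.0269
grasp_force: 29.7
```

Request:
apply_moves(
  increments="0 0.2 0 1 0; 0 0.5 0 4 0; 0 0.5 0 9 0; 0 0.5 0 14 0; 0 -0.5 -6 16 0; 0 -1.5 -12 16 0; 0 -1.5 -12 16 0",
)

```text
time_s: 73.0
eef_pos: [0.4489, -0.1006, 0.1679]
tool_rot: [0.201, 3.133, -0.002]
ft_force: [0.4, 0.0, -0.2]
gripper_width: 0.027
grasp_force: 29.7
```

```bash
python3 tray.py
python3 - <<'E'
from h import *
s=sense();R=cv2.Rodrigues(s["tool_rot"])[0];print(np.degrees(np.arctan2(R[1,1],R[0,1])),s["joint_positions"])
im=cv2.imread("pics/trs.png");h=cv2.cvtColor(im,cv2.COLOR_BGR2HSV)
x,y=np.round(pix("scene",s["eef_pos"])).astype(int);print(x,y)
for r in range(y-14,y+18):print(r,"".join("#" if v[2]<62 else "C" if v[0]<=18 and 60<=v[1]<=150 and v[2]>140 else "=" if v[1]<60 else "." for v in h[r,x-25:x+25]))
E
```

```text
[ 0.4489 -0.1006  0.1679] 0.026984369350917397 [ 0.3912  0.0248 -0.219 ] 73.0
tray extremes L,T,R,B [(117, 245), (164, 221), (186, 249), (138, 277)]
82.8665053777845 [-0.3808  0.2912  1.7936  0.0005  1.0566 -1.8273]
205 189
175 ..#########=#######.......C..############.......CC
176 ...###############....=#..C.=######..........C....
177 ....####################..CC#######.............CC
178 ....#####################....#####........CCCCCCCC
179 .....####################..C.#==##......C.CCCC...C
180 ......################.......#===#....CCCCCC...CC.
181 .CCCC..###...#####=#...CCCC..#===#..CC..CCC.CC....
182 ..............###===.CCCCCC..#===##.....CCC.......
183 C..........CC.###===CCCCCCC..#===##....C...C......
184 ........CCCCC.###===CCCCCCCC.#===##...............
185 ..C.CCCCCCC...###===CCCCCCCC..#===#...............
186 .CCCCC......CC###===.CCCCCCCC.#==##...............
187 CCCC......CC...##===.CCCCCCCCC.===................
188 C...C.CCCC.....##===.CCC.CC..C.==.................
189 C.CCCC.........##===.CC.CC....C==.................
190 CCC.............##===.CCC...CCC................
[... 183 characters left out ...]
.C..........C..CCC..........CCCCCCCCCCCC
195 .........C...............C..........CCCCCCCCCCCCCC
196 .................................CCCCCCCCCCCCCCC.C
197 ...............................CCCCCCCCCCCCCC.C.CC
198 ............................CCCCCCCCCCCCCCCCCCCCCC
199 .........................CCCCCCCCCCCCC.CCCCCCCCCCC
200 ......................CCCCCCCCCCCCC.C.C.CCCCCCCCCC
201 ..................C.CCCCCCCCCC..CCC..CCCCCCCCCCCCC
202 ................CCCCCCCCCCC...C..CCCCCCCCCCC.CCCCC
203 ..............CCCCCCCCC......CCCCCCCCCCCCC....CCC.
204 ...........CCCCCCCC......CCCCCCCCCCCCCCC...CC.CC..
205 .......CCCCCCCC.........CCCCCCCCCCCCC...CCCCC.....
206 .....CCCCCCC.C......CCCCCCCCCCCCCC....CCC.........
```

Request:
apply_moves(
  increments="0 -0.2 -6 0 10; 0 -0.4 -12 0 20; 0 -0.6 -15.7 0 20; 0 -0.6 -15.7 -5 20; 0 -0.6 -15.7 -10 20; 0 -0.6 -15.7 -12.3 20; 0 -0.6 -15.7 -12.9 20; 0 -0.6 -15.7 -12.9 20; 0 -0.6 -15.7 -12.9 20",
)

```text
time_s: 74.22
eef_pos: [0.4442, -0.254, 0.0389]
tool_rot: [-0.356, 3.12, -0.002]
ft_force: [-0.8, 0.5, 0.1]
gripper_width: 0.0266
grasp_force: 29.8
```

Request:
apply_moves(
  increments="0 0 -0.3 0 0; 0 0 -0.3 0 0; 42 0 -0.3 0 0; 42 0 -0.3 0 0; 42 0 -0.3 0 0; 42 0 -0.3 3 0; 42 0 -0.3 9 0; 42 0 -0.3 15 0; 42 0 3 20 0; 42 0 9 22 0; 42 0 12 22 0; 42 0 12 22 0",
)

```text
time_s: 75.72
eef_pos: [0.4432, -0.1321, 0.2582]
tool_rot: [-0.36, 3.12, -0.0]
ft_force: [-0.2, -0.8, 0.6]
gripper_width: 0.0352
grasp_force: 0.0
```

```bash
python3 tray.py
python3 - <<'E'
from h import *
im=cv2.imread("pics/trs.png");h=cv2.cvtColor(im,cv2.COLOR_BGR2HSV)
for r in range(221,272,1):print(r,"".join("#" if v[2]<62 else "C" if v[0]<=17 and 60<=v[1]<=150 and v[2]>165 else "t" if 13<=v[0] and v[2]>120 else "." for v in h[r,112:192]))
t=cv2.imread("pics/trt.png");h=cv2.cvtColor(t,cv2.COLOR_BGR2HSV)
print("top tray region")
for r in range(234,292):print(r,"".join("#" if v[2]<62 else "C" if v[0]<=18 and 60<=v[1]<=140 and v[2]>165 else "t" if 13<=v[0] and v[2]>120 else "." for v in h[r,360:432]))
E
```

```text
[ 0.4432 -0.1321  0.2582] 0.03515903936787251 [-0.1694 -0.7624  0.5534] 75.725
tray extremes L,T,R,B [(117, 245), (164, 221), (186, 249), (138, 277)]
221 ....................................................C...........................
222 .................................................tCCCCt.........................
223 ................................................CCCCtCCt........................
224 ..............................................CCCCttttCC........................
225 ............................................CCCCttttttttCt......................
226 .........................................tCCCCtttttttttttCt.....................
227 .......................................ttCCCttttttttttttttC.....................
228 ......................................tCtCtttttttttttttttCtC....................
229 ....................................ttCCtttttttttttttCttttCCC...................
230 ..................................ttCtttttttttttCCtCCttttttCCC..................
231 .................................tCtttttttttttCtCCCt...CCtttCCC.................
232 ...........
[... 7166 characters left out ...]
ttttttt
283 .....ttttttttttttt.ttttttttttttttttttttttttttttttttttttttttttttttttttttt
284 .....ttttttttttttttttttttttttttttttttttttttttttttttttttttttttttttttttttt
285 .....ttttttttttttttttttttttttttttttttttttttttttttttttttttttttttttttttttt
286 .#..tttttttttttttttttttttttttttttttttttttttttttttttttttttttttttttttttttt
287 #..ttttttttttttttttttttttttttttttttttttttttttttttttttttttttttttttttttttt
288 #..ttttttttttttt.ttttttttttttttttttttttttttttttttttttttttttttttttttttttt
289 ..tttttttttttttttttttttttttttttttttttttttttttttttttttttttttttttttttttttt
290 .tttttttttttttt.tttttttttttttttttttttttttttttttttttttttttttttttttttttttt
291 .ttttttttttttt.ttttttttttttttttttttttttttttttttttttttttttttttttttttttttt
```

All four stoppers are in the tray: two stand and two lie. Back to the magnifier handle.

Request:
apply_moves(
  increments="50 0 3 4 0; 50 0.2 9 8 0; 50 0.6 15 8 0; 50 0.9 21 8 0; 50 1.2 27 8 0; 50 1.6 33 8 0; 50 2.1 39.5 8 0; 50 2.1 39.5 8 0; 50 2.1 39.5 8 0; 50 2.1 39.5 8 0",
)

```text
time_s: 77.08
eef_pos: [0.4649, 0.2595, 0.3377]
tool_rot: [0.352, -3.122, 0.001]
ft_force: [-0.6, -0.9, -0.2]
gripper_width: 0.0428
grasp_force: 0.0
```

Run:
```python
from h import *
s=sense();print(s["eef_pos"],s["joint_positions"])
R=cv2.Rodrigues(s["tool_rot"])[0];print(np.degrees(np.arctan2(R[1,1],R[0,1])))
im=snapshot("scene");h=cv2.cvtColor(im,cv2.COLOR_BGR2HSV)
print("handle top expect",pix("scene",[.464,.263,.259]),"bottom",pix("scene",[.464,.263,.211]))
x,y=np.round(pix("scene",[.464,.263,.259])).astype(int)
for r in range(y-14,y+24):print(r,"".join("#" if v[2]<62 else "W" if v[1]<45 and v[2]>130 else "." for v in h[r,x-35:x+35]))
```

```text
[0.4649 0.2595 0.3377] [ 0.3652  0.2979  1.297  -0.0003  1.5469 -1.4299]
102.85226076774674
handle top expect [327.2454 129.4571] bottom [325.9014 143.7591]
115 ......................................................................
116 ......................................................................
117 ......................................................................
118 ......WWWWWW..........................................................
119 ..WWWWWWWWWWWWWWWWW...................................................
120 WWWWWWWWWWWWWWWWWWWWW.................................................
121 WWWWWWWWWWWWWWWWWWWWWWWW..............................................
122 WWWWWWWWWWWWWWWWWWWWWWWWW.............................................
123 WWWWWWWWWWWWWWWWWWWWWWWWWW............................................
124 WWWWWWWWWWWWWWWWWWWWWWWWWWW...........................................
125 WWWWWWWWWWWWWWWWWWWWWWWWWWWW..........................................
126 WWWW............WWWWWWWWWWWWW.........................................
127 W..................WWWWWWWWWW..........
[... 1206 characters left out ...]
.........................
144 ..........................WWWWWW.####.................................
145 ...........................WWWWW.###.WWW..............................
146 .............................WWW...WWWWWW.............................
147 ..............................WWW.WWWWWWWWW...........................
148 ................................WWWWWWWWWWWWW.........................
149 .................................WWWWWWWWWWWWW........................
150 ...................................WWWWWWWWWWWWW......................
151 ....................................WWWWWWWWWWWWW.....................
152 ......................................WWWWWWWWWWWWW...................
```

Request:
apply_moves(
  increments="50 -0.05 0.4 -5 0; 50 -0.05 0.4 -9 0; 50 -0.05 0.4 -11.1 0; 50 -0.05 0.4 -11.1 0; 0 -0.05 0.4 -11.1 0; 0 -0.05 0.4 -11.1 0; 0 -0.05 0.4 -11.1 0; 0 -0.05 0.4 -11.1 0; 0 -0.05 0.4 -11.1 0",
  newtons=25,
)

```text
time_s: 78.25
eef_pos: [0.4646, 0.2653, 0.2283]
tool_rot: [-0.355, 3.118, 0.001]
ft_force: [-0.8, -0.6, 6.4]
gripper_width: 0.0149
grasp_force: 25.9
```

Run:
```python
from h import *
s=sense();print(s["eef_pos"],s["ft_force"],s["gripper_width"],s["grasp_force"])
c=np.array([.659,.308]);p=s["eef_pos"][:2];d=p-c
print(np.linalg.norm(d),np.degrees(np.arctan2(d[1],d[0])))
for k in list(range(5,56,5))+[55.7]:
    a=np.radians(k);R=np.array([[np.cos(a),-np.sin(a)],[np.sin(a),np.cos(a)]])
    print(k,(R@d-d)*100)
```

```text
[0.4646 0.2653 0.2283] [-0.7759 -0.6474  6.3581] 0.014864207246982368 25.946678817272186
0.1990390620001455 -167.61814985488058
5 [ 0.446  -1.6781]
10 [ 1.0365 -3.311 ]
15 [ 1.7671 -4.8863]
20 [ 2.6321 -6.3918]
25 [ 3.6252 -7.8162]
30 [ 4.7385 -9.1487]
35 [  5.9638 -10.379 ]
40 [  7.2917 -11.4979]
45 [  8.712  -12.4968]
50 [ 10.214  -13.3681]
55 [ 11.7861 -14.1052]
55.7 [ 12.0112 -14.1973]
```

Request:
apply_moves(
  increments="0 0.45 -1.7 0 5; 0 1.05 -3.3 0 10; 0 1.75 -4.9 0 15; 0 2.65 -6.4 0 20; 0 3.6 -7.8 0 25; 0 4.75 -9.15 0 30; 0 5.95 -10.4 0 35; 0 7.3 -11.5 0 40; 0 8.7 -12.5 0 45; 0 10.2 -13.4 0 50; 0 11.8 -14.1 0 55; 0 12.25 -14.3 0 56.5",
)

```text
time_s: 79.75
eef_pos: [0.5882, 0.1233, 0.2283]
tool_rot: [-1.789, 2.576, -0.0]
ft_force: [1.2, 6.2, 5.1]
gripper_width: 0.0151
grasp_force: 25.9
```

Request:
apply_moves(
  increments="0 0 0 0 0; 0 0 0 0 0; 50 0 0 0 0; 50 0 0 0 0; 50 0 0 3 0; 50 0 0 9 0; 50 -3 3 13 0; 50 -8 9 14 0; 50 -12 15 14 0; 50 -16 20 14 0; 50 -16 20 14 0; 50 -16 20 14 0",
)

```text
time_s: 81.25
eef_pos: [0.425, 0.3234, 0.3668]
tool_rot: [1.795, -2.578, -0.0]
ft_force: [-0.2, -0.1, -0.2]
gripper_width: 0.043
grasp_force: 0.0
```

Run:
```python
from h import *
a=np.array
s=sense();print(s["eef_pos"])
t=snapshot("top");cv2.imwrite("pics/r15t.png",t);im=snapshot("scene");cv2.imwrite("pics/r15s.png",im)
o=a([.5515,.0290,.205]);print("expect top",pix("top",o),"scene",pix("scene",o))
for n,im in(("top",t),("scene",im)):
    h=cv2.cvtColor(im,cv2.COLOR_BGR2HSV);x,y=np.round(pix(n,o)).astype(int);print(n,x-45,y)
    for r in range(y-30,y+31):print(r,"".join("#" if v[2]<62 else "W" if v[1]<25 and v[2]>215 else "w" if v[1]<45 and v[2]>130 else "." for v in h[r,x-45:x+45]))
```

```text
[0.425  0.3234 0.3668]
expect top [293.4975 227.7791] scene [264.4094 186.8959]
top 248 228
198 ..........................................................................................
199 ..........................................................................................
200 ..........................................................................................
201 ..........................................................................................
202 ..........................................................................................
203 ..........................................................................................
204 ..........................................................................................
205 ..........................................................................................
206 ..........................................................................................
207 ........................................wWWWWWWWWWWWWW....................................
208 w.....................................wWWWWWWWWWWWWWWW
[... 9895 characters left out ...]
...................................
211 ...............................#.............................................#............
212 .................................##..........................................#........w...
213 .............................................................................##...........
214 .............................................................................##...........
215 .............................................................................###..........
216 .....................................................................wwWw....###..........
217 ................................................................wwwWWWWWWw...###..........
```

The lens ring centre in the top view is (294.9,228) against (293.5,227.8) expected, so it is about 3 mm from the middle. A quick check of the tray, the dome block and the block seating, then hand in.

```bash
python3 tray.py
python3 - <<'E'
from h import *
a=cv2.imread("pics/scene0.png");a=cv2.resize(a,(560,420),interpolation=cv2.INTER_AREA);b=cv2.imread("pics/r15s.png")
d=cv2.absdiff(cv2.GaussianBlur(a,(5,5),0),cv2.GaussianBlur(b,(5,5),0)).max(2)
for n,(x0,y0,x1,y1) in dict(hammer=(245,268,315,345),jar=(358,167,376,192),block_front=(238,236,300,250)).items():print(n,d[y0:y1,x0:x1].mean(),d[y0:y1,x0:x1].max())
t0=cv2.imread("pics/r11t.png");t=cv2.imread("pics/r15t.png")
for n,im in(("t11",t0),("t15",t)):
    h=cv2.cvtColor(im,cv2.COLOR_BGR2HSV)[262:300,268:305];m=cv2.inRange(h,(0,0,40),(180,60,150));print(n,cv2.moments(m,True)["m00"],cv2.findNonZero(m).reshape(-1,2).mean(0))
finish_job()
E
```

```text
[0.4266 0.3217 0.3666] 0.043255969019013026 [-0.0575 -0.4566 -0.5208] 81.35
tray extremes L,T,R,B [(117, 245), (164, 221), (186, 249), (138, 277)]
hammer 1.2617810760667905 4
jar 2.668888888888889 15
block_front 5.119815668202765 122
t11 350.0 [19.2514 15.6914]
t15 311.0 [18.4952 16.5145]
the job is handed in; nothing more can be done
```

I handed the job in at 81 s: the bar is flat on the pad, all four stoppers are in the tray, the lens is within about 3 mm of the middle of the tubes, and the jar, hammer and doming block look unmoved. Two stoppers fell behind the stand on the way out and were picked up. The block was never seen to lift, but I did not measure it directly.

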